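# Stir the drying beads, then hold the drying box open

### The job

Take the stirring rod from its stand and stir the beads in the steel beaker all the way round in a wide circle, about three turns, then let go of the rod so that it is left leaning in the beaker. Then raise the lid of the drying box, which has a bar handle, to 50 degrees from shut and finish while still holding it there, steady, so that I can tip the beads in: the lid falls shut if it is let go. Keep all the beads in the upright beaker and leave the other things on the bench where they are.

Things in the scene. Friction and masses are not known exactly. Their poses are not given: they have to be found in the camera images.
- rod_grip (a point): centre of the black cylindrical grip of the stirring rod. The rod (40 g) is a straight 10 mm thick steel rod, 190 mm long; its grip is 16 mm thick and covers the top 55 mm. This point is 162.5 mm above the rod's tip; z runs up the rod. At the start the rod stands upright (it may lean 2 degrees) in the grey stand and comes out straight upward
- rod_tip (a point): lower end of the rod (centre of its flat foot). At the start it is 35 mm deep in the stand's hole, 10 mm above the bench
- stand: grey block 70x90x45 mm (x, y, z) fixed to the bench, one hole 11.5 mm wide and 35 mm deep in the middle of its top, where the rod stands at the start; origin at the centre of its underside
- beaker: loose straight-sided steel beaker (0.6 kg), 80 mm across outside, 72 mm inside, 110 mm high, floor 6 mm thick; origin at the centre of its underside. The rod let go with its foot in it leans on the rim, its grip reaching about 80 mm sideways from the axis
- bead_0_center (a point): centre of a loose white ceramic bead, 16 mm across, 10 g; the five beads lie in one layer on the floor of the beaker. Stirring them takes the rod's foot near that floor, about 15 to 22 mm off the beaker's axis
- bead_1_center (a point): centre of a loose white ceramic bead, 16 mm across, 10 g; the five beads lie in one layer on the floor of the beaker. Stirring them takes the rod's foot near that floor, about 15 to 22 mm off the beaker's axis
- bead_2_center (a point): centre of a loose white ceramic bead, 16 mm across, 10 g; the five beads lie in one layer on the floor of the beaker. Stirring them takes the rod's foot near that floor, about 15 to 22 mm off the beaker's axis
- bead_3_center (a point): centre of a loose white ceramic bead, 16 mm across, 10 g; the five beads lie in one layer on the floor of the beaker. Stirring them takes the rod's foot near that floor, about 15 to 22 mm off the beaker's axis
- bead_4_center (a point): centre of a loose white ceramic bead, 16 mm across, 10 g; the five beads lie in one layer on the floor of the beaker. Stirring them takes the rod's foot near that floor, about 15 to 22 mm off the beaker's axis
- drying_box: grey box 180x240x100 mm (x, y, z), fixed to the bench, origin at the centre of its underside; its -x side is the front, roughly toward the robot, its +x side carries the hinge. Two petri dishes lie inside
- lid (a joint): angle of the box's white lid in rad: 0 shut, grows as it opens (front edge up and back), stop at 1.3; 50 degrees = 0.873. The lid weighs 0.35 kg, its hinge is almost free and it falls shut from every angle. It measures 190x246x8 mm, its top is 107 mm above the bench when shut
- lid_bar (a point): middle of the steel bar handle on the lid: a round bar 12 mm thick and 120 mm long, parallel to the hinge, 150 mm in front of the hinge axis and 50 mm above it when the lid is shut (153 mm above the bench, 45 mm clear above the lid). It turns with the lid; a grip on it can stay pointing down, as the round bar turns between the fingers
- lid_hinge (a point): middle of the lid's hinge axis, 95 mm behind the box's centre and 103 mm above the bench; the axis runs along this point's y, horizontal. The point's frame turns with the lid
- tape_roll: roll of brown tape lying flat, 99 mm across, 25 mm high; bystander; origin at the centre of its underside
- petri_dish: lidded petri dish, 58 mm across, 15 mm high; bystander; origin at the centre of its underside
- rock: reddish rock specimen about 50 mm, 37 mm high; bystander; origin at the centre of its underside
Not all that is in view belongs to the job. What is shaped like the beaker but purple is not meant.

How it is judged (in metres and radians):
On the way, in this order (a step that is already met when the one before it is completed fails the run):
1. the held rod's foot is down among the beads, at least 10 mm off the beaker's axis on one side (z of rod_tip in the frame of beaker below 0.045 m and horizontal distance between rod_tip and beaker below 0.037 m and contact force between the fingers and rod above 0.5 N and x of rod_tip in the frame of beaker above 0.01 m and y of rod_tip in the frame of beaker between -0.009 and 0.009 m), for 0.03 s.
2. then on the opposite side, a bead having been pushed at least 10 mm (z of rod_tip in the frame of beaker below 0.045 m and horizontal distance between rod_tip and beaker below 0.037 m and contact force between the fingers and rod above 0.5 N and x of rod_tip in the frame of beaker below -0.01 m and y of rod_tip in the frame of beaker between -0.009 and 0.009 m and distance of any of bead_0_center, bead_1_center, bead_2_center, bead_3_center, bead_4_center from where it was at the start of the episode above 0.01 m), for 0.03 s.
3. then on a third side (z of rod_tip in the frame of beaker below 0.045 m and horizontal distance between rod_tip and beaker below 0.037 m and contact force between the fingers and rod above 0.5 N and y of rod_tip in the frame of beaker above 0.01 m and x of rod_tip in the frame of beaker between -0.009 and 0.009 m), for 0.03 s.
4. then on the fourth side (about three turns either way round do all this) (z of rod_tip in the frame of beaker below 0.045 m and horizontal distance between rod_tip and beaker below 0.037 m and contact force between the fingers and rod above 0.5 N and y of rod_tip in the frame of beaker below -0.01 m and x of rod_tip in the frame of beaker between -0.009 and 0.009 m), for 0.03 s.
5. the rod is let go, its foot in the beaker, the lid still shut (z of rod_tip in the frame of beaker below 0.045 m and horizontal distance between rod_tip and beaker below 0.037 m and contact force between the fingers and rod below 0.05 N and value of joint lid below 0.05 rad), for 0.2 s.
At the end, for the whole second after the job is handed in: The lid stands at 50 degrees, 6 either way, still, held by the fingers and by nothing else; the rod is let go with its foot inside the upright beaker; all five beads are in the beaker (value of joint lid between 0.768 and 0.977 rad and velocity of joint lid between -0.05 and 0.05 rad/s and contact force between the fingers and drying_box above 0.5 N and contact force between the arm and rod below 0.05 N and contact force between rod and drying_box below 0.02 N and z of rod_tip in the frame of beaker below 0.06 m and horizontal distance between each of rod_tip, bead_0_center, bead_1_center, bead_2_center, bead_3_center, bead_4_center and beaker below 0.04 m and angle between beaker's own z axis and vertical below 0.1 rad and contact force between drying_box and tape_roll below 0.02 N and contact force between drying_box and petri_dish below 0.02 N and contact force between drying_box and rock below 0.02 N); the arm keeps its last pose, push and grip.
It fails at once if another thing on the bench is moved by more than 30 mm (distance of any of tape_roll, petri_dish, rock from where it was at the start of the episode above 0.03 m).
It also fails if it takes over 72 s, if anything falls off the work surface, if the arm or the gripper's body presses on something with over 40 N, if the wrist force passes 120 N, or if a joint passes its speed limit or range.

### The arm

A 6-joint arm with a two-finger parallel gripper is mounted at the origin on the work surface; the furniture and walls round the work are solid. World frame = base frame: x ahead of the robot, y to its left, z up, the work surface at z = 0. Lengths are in m, angles in degrees, forces in N, time in s.
With the tool pointing down it reaches from about 0.35 to 0.875 m from the base axis. Payload 4.2 kg.
Tool frame: the origin (TCP) lies midway between the tips of the shut fingers; the grasp point (between the pads) lies 19 mm behind it (r.grasp_offset is the distance from the TCP to the grasp point, in m); z points along the fingers, y is the direction in which the jaws open and shut (so a half turn about z gives the same grasp; the last joint's range is limited). The gripper opens to 87 mm and grips with 3 to 60 N. Pads are 19 mm wide; open, the fingers measure 117 mm over their backs; the gripper's body (75 mm by 190 mm) begins 51 mm behind the grasp point.
Start: joints at [-57.605, 22.042, 0.453, 0, -68.411, -14.817], TCP at [0.189, -0.596, 0.223] pointing down, gripper open.
Joint ranges: [-179.83, 179.83], [-69.29, 118.12], [-61.27, 80.66], [-181.25, 117.63], [-171.15, -9.14], [-177.46, 177.46]. Speed limits (degrees/s): [159.86, 159.86, 180, 180, 180, 180].

### API

Orientations are given as a 3x3 rotation matrix whose columns are the frame's x, y, z axes.
In Python, from station import r gives the robot as it stands.
- The arm moves only by the shell command python3 -m crank 'ROWS'. ROWS is JSON, a list of rows, each a list of 3 entries, a list of its own where there are three numbers: the closure, from -1 (fully open) to 1 (shut), so that 0 is half open, then the shift along the tool's x, y, z as a fraction of full scale, then the turn, a rotation vector about the tool's x, y, z as a fraction of full scale. In form: [[fingers, [dx, dy, dz], [wx, wy, wz]], ...]. A call has 1 to 8 rows; each row shifts and turns the commanded pose from where the row before left it, along the tool's axes as they then stand; what a row does not reach is not made up. Full scale, the value 1, is 100 mm for a shift and 45 degrees for a turn. A row lasts 1/10 s, in which the tool goes at most 50 mm and 8.59 degrees, less where a joint would pass 70% of its speed; a pose out of reach is approached as far as the arm can. A call with a number of a shift or a turn outside -1 to 1 is refused whole. A call with a gripper value outside its range is refused whole. The fingers move at their own pace and stop on an object; the grip force is fixed at half the most. Time passes only in rows, so rows that do not move let the fingers close. It gives the time, the measured TCP pose, the force and the opening at its end, in the units of the state.
- r.sense(): the state, without advancing time (a new reading comes with each control period).
- r.capture(name): name is "scene" or "top" or "wrist"; returns a dict with "img" (400x640x3 uint8, blue, green, red), "fx", "fy", "cx", "cy" (pixels), "dist" ([k1, k2, p1, p2, k3] as OpenCV has them; the pictures are not rectified), "R" (3x3) and "t" (3): a world point X has camera coordinates R X + t. Camera axes: x right, y down, z forward; pixel columns grow to the right and rows downward; lengths in m; the calibration is good to about 2 mm. A picture is of the moment at which its call begins. There is no depth.
- r.finish_job(): hands the job in, once; it reports no verdict.
The state is a dict: "time_s": time; "joints": joint angles; "joint_velocities": joint speeds; "effort": joint torques, N m; "tcp_pos": TCP position; "ee_rot": TCP orientation; "wrist_force": force on the tool from outside, world axes, zero at the start; "moment": the same for the moment, N m; "gripper_width": opening from 0.0 (shut) to 1.0 (fully open).
Only numpy, scipy, OpenCV 4.12 (cv2) and the standard library are available. Lean on these libraries where they do the work, as an engineer would, in place of code of your own. Each camera call takes 0.05 s, during which the arm holds its last target.

## Working session

There is one attempt and no reset: what is moved stays moved. The work goes in short steps, Python scripts to look and compute and a shell command to move; the robot and the scene stay as the last step left them, time stands still between calls to the robot, and variables do not carry over. Pictures are saved under pics/ and viewed, and the job is handed in when it is done.

```bash
ls; mkdir -p pics; python3 - <<'E'
from station import r
import cv2
s=r.sense(); print({k:s[k] for k in ('time_s','tcp_pos','gripper_width','wrist_force')}); print(s['ee_rot'], r.grasp_offset)
for n in ('scene','top','wrist'):
    c=r.capture(n); cv2.imwrite(f'pics/{n}0.png',c['img']); print(n,c['fx'],c['cx'],c['cy'],c['dist'],c['R'],c['t'])
E
```

```text
pics
{'time_s': 0.0, 'tcp_pos': array([ 0.18860943, -0.59523239,  0.22146337]), 'gripper_width': 1.0025338685646485, 'wrist_force': array([0.43335783, 0.21544769, 0.68285842])}
[[-9.53347168e-01 -3.01875266e-01 -7.07466982e-04]
 [-3.01876090e-01  9.53344984e-01  2.04160268e-03]
 [ 5.81507461e-05  2.15992350e-03 -9.99997666e-01]] 0.0187
scene 478.86371559233186 316.5948286508743 197.66237778418082 [-0.02374624  0.          0.          0.          0.        ] [[ 0.89729431 -0.44111649 -0.01670841]
 [-0.32655067 -0.63783056 -0.69752192]
 [ 0.29703129  0.63133859 -0.71636862]] [-0.47500016  0.21083722  1.5929071 ]
top 503.9452838763498 317.30569393735243 204.42781909959385 [0.01798921 0.         0.         0.         0.        ] [[ 0.00558681 -0.99985048  0.01636492]
 [-0.99411872 -0.00732324 -0.10804784]
 [ 0.10815153 -0.01566503 -0.99401099]] [-0.09971922  0.51970748  1.4614752 ]
wrist 343.9262155761249 315.2277459814131 198.64913699928667 [-0.07338422  0.          0.          0.          0.        ] [[-0.30316837  0.95293534  0.00177975]
 [ 0.92272366  0.2930892   0.25035927]
 [ 0.23805457  0.07754323 -0.96815137]] [ 0.62290954 -0.0294044   0.38923134]
```

View pics/scene0.png

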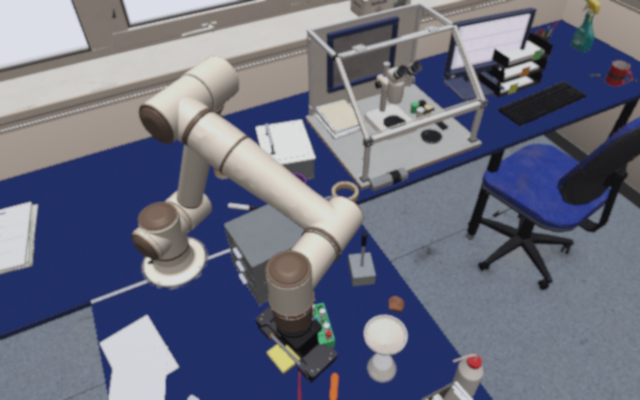

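View pics/top0.png

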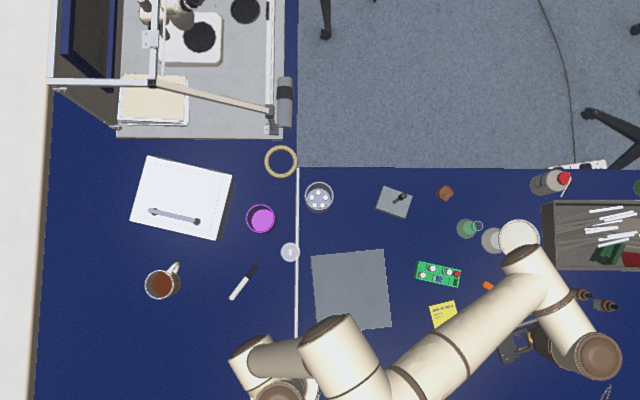

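View pics/wrist0.png

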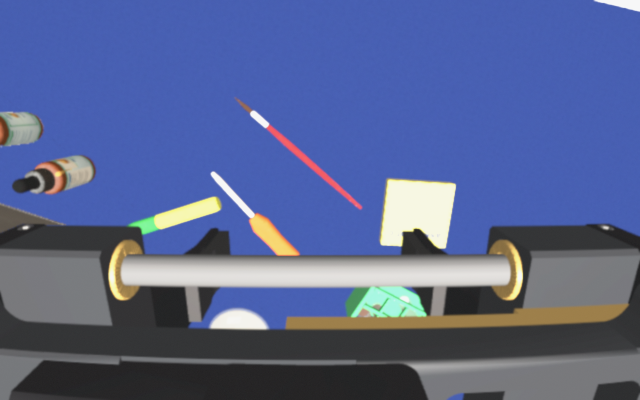

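```bash
python3 - <<'E'
import cv2
t=cv2.imread('pics/top0.png'); s=cv2.imread('pics/scene0.png')
cv2.imwrite('pics/c1.png',cv2.resize(t[140:270,120:340],None,fx=3.6,fy=3.6,interpolation=cv2.INTER_CUBIC))
cv2.imwrite('pics/c2.png',cv2.resize(t[150:260,290:490],None,fx=4,fy=4,interpolation=cv2.INTER_CUBIC))
cv2.imwrite('pics/c3.png',cv2.resize(s[110:310,210:410],None,fx=3,fy=3,interpolation=cv2.INTER_CUBIC))
E
```

```text
(no output)
```

View pics/c1.png

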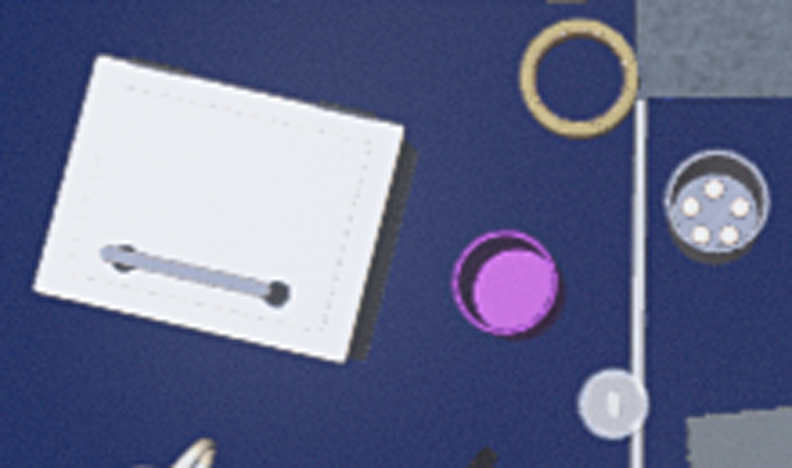

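View pics/c2.png

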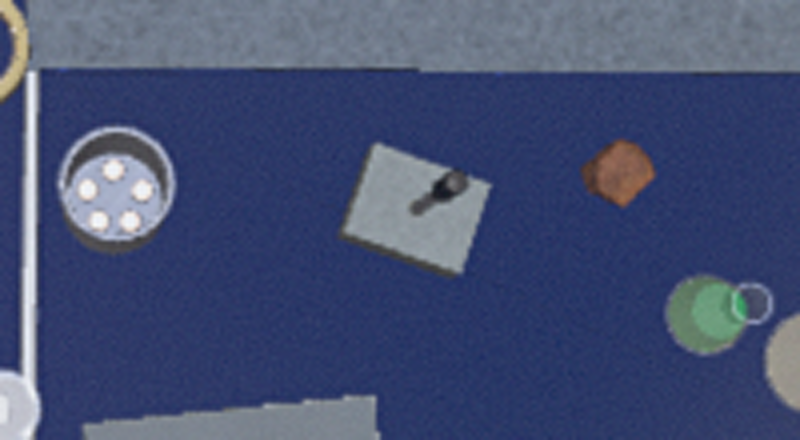

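View pics/c3.png

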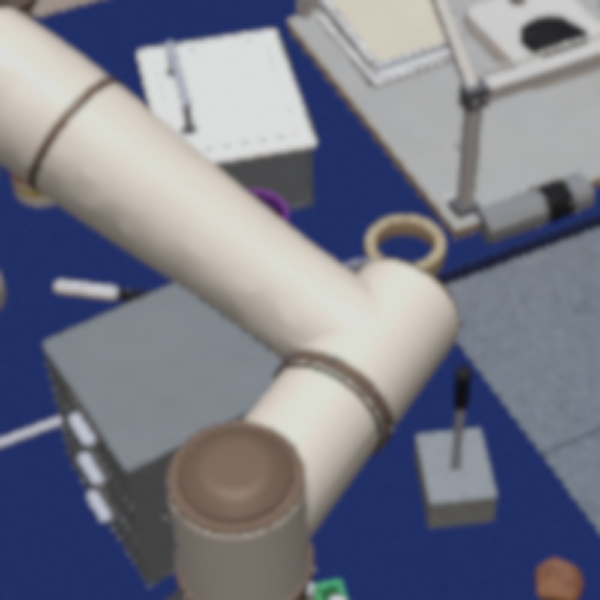

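```bash
cat > h.py <<'E'
import numpy as np, cv2
CAM={}
def load():
    from station import r
    for n in ('scene','top'):
        c=r.capture(n); CAM[n]=c
    np.save('cam.npy',CAM,allow_pickle=True)
def cam(n): return np.load('cam.npy',allow_pickle=True).item()[n]
def ray(c,uv):
    K=np.array([[c['fx'],0,c['cx']],[0,c['fy'],c['cy']],[0,0,1]])
    p=cv2.undistortPoints(np.array([[uv]],float),K,np.array(c['dist'],float))[0,0]
    R=np.array(c['R']);o=-R.T@np.array(c['t']); d=R.T@np.array([*p,1]); return o,d/np.linalg.norm(d)
def atz(c,uv,z):
    o,d=ray(c,uv); return o+d*(z-o[2])/d[2]
def proj(c,X):
    K=np.array([[c['fx'],0,c['cx']],[0,c['fy'],c['cy']],[0,0,1]])
    rv,_=cv2.Rodrigues(np.array(c['R']))
    return cv2.projectPoints(np.array(X,float).reshape(-1,1,3),rv,np.array(c['t']),K,np.array(c['dist'],float))[0][:,0]
def tri(c1,u1,c2,u2):
    o1,d1=ray(c1,u1);o2,d2=ray(c2,u2)
    A=np.array([d1,-d2]).T; s=np.linalg.lstsq(A,o2-o1,rcond=None)[0]
    a=o1+s[0]*d1;b=o2+s[1]*d2; return (a+b)/2,np.linalg.norm(a-b)
E
python3 - <<'E'
import h,numpy as np
h.load(); t=h.cam('top'); s=h.cam('scene')
np.set_printoptions(precision=4,suppress=True)
def p(n,uv,z): X=h.atz(t,uv,z); print(n,X); return X
lc=[p('lid',uv,.107) for uv in [(147.2,155.3),(231.9,175),(215.8,240.6),(129.2,220.8)]]
print('mean',np.mean(lc,0))
a=p('barL',(149.2,210),.153); b=p('barR',(197.8,221.4),.153); print('mid',(a+b)/2,'yaw',np.degrees(np.arctan2(*(a-b)[[1,0]])))
p('tape',(280.8,161.7),.025);p('petri',(290.3,252.2),.015);p('beaker',(319.2,196),.11);p('purple',(261.,219),.11);p('rock',(445,193),.037)
sc=[p('stand',uv,.045) for uv in [(383.75,185.5),(412.75,196),(405.5,218.75),(375.25,208.75)]];print('mean',np.mean(sc,0))
p('gtop',(403.25,195.75),.2);p('rodbase',(394.25,201.75),.045)
print(h.tri(t,(403.25,195.75),s,(364,234)))
for x in [(310.5,254),(384,249),(391,327)]: p('cab',x,.2)
print('cab tri?',h.tri(t,(310.5,254),s,(273,203)), h.tri(t,(391,327),s,(225+28,267)))
E
```

```text
lid [0.6472 0.3837 0.107 ]
lid [0.5933 0.1454 0.107 ]
lid [0.409  0.1854 0.107 ]
lid [0.4624 0.4254 0.107 ]
mean [0.528  0.2849 0.107 ]
barL [0.4885 0.3572 0.153 ]
barR [0.4586 0.2265 0.153 ]
mid [0.4735 0.2918 0.153 ] yaw 77.13758604443741
tape [0.6484 0.0134 0.025 ]
petri [ 0.3794 -0.0176  0.015 ]
beaker [ 0.5353 -0.1002  0.11  ]
purple [0.4696 0.0613 0.11  ]
rock [ 0.5563 -0.4738  0.037 ]
stand [ 0.5761 -0.2914  0.045 ]
stand [ 0.5456 -0.3764  0.045 ]
stand [ 0.4784 -0.3542  0.045 ]
stand [ 0.5071 -0.2658  0.045 ]
mean [ 0.5268 -0.3219  0.045 ]
gtop [ 0.5263 -0.3193  0.2   ]
rodbase [ 0.5282 -0.3218  0.045 ]
(array([ 0.5287, -0.321 ,  0.1946]), np.float64(0.0034759945621450497))
cab [ 0.3726 -0.0768  0.2   ]
cab [ 0.3866 -0.2674  0.2   ]
cab [ 0.1886 -0.2834  0.2   ]
cab tri? (array([ 0.3587, -0.0725,  0.1791]), np.float64(0.029561558236388792)) (array([ 0.1918, -0.2851,  0.1966]), np.float64(0.0075480075958355595))
```

```bash
python3 - <<'E'
import h,numpy as np
t=h.cam('top'); s=h.cam('scene')
np.set_printoptions(precision=4,suppress=True)
print('funnel',h.tri(t,(519,236),s,(386,335)),'base',h.tri(t,(490,240),s,(382,368)))
print('bottle',h.tri(t,(563,180),s,(474,362)))
B=[(113,170),(88,189),(143,189),(98,221),(130,221)]
P=np.array([h.atz(t,(290+u/4,150+v/4),.018) for u,v in B]); print(P, P.mean(0), np.hypot(*(P-P.mean(0))[:,:2].T))
# beaker rim check in scene
print(h.proj(s,[.535,-.1,.11]))
E
python3 -m crank '[[-1,[0,0,-0.15],[0,0,-0.18]],[-1,[0,0,-0.15],[0,0,-0.18]],[-1,[0,0,-0.15],[0,0,-0.18]],[-1,[0,0,-0.15],[0,0,-0.18]],[-1,[0,0,-0.15],[0,0,-0.18]],[-1,[0,0,-0.15],[0,0,-0.18]],[-1,[0,0,-0.15],[0,0,-0.18]],[-1,[0,0,-0.15],[0,0,-0.18]]]'
```

```text
funnel (array([ 0.4211, -0.6247,  0.1866]), np.float64(0.004971712309728954)) base (array([ 0.4236, -0.6216, -0.0114]), np.float64(0.00699496177848773))
bottle (array([ 0.5823, -0.7685,  0.1516]), np.float64(0.00672870537736078))
[[ 0.5574 -0.0991  0.018 ]
 [ 0.543  -0.0806  0.018 ]
 [ 0.5433 -0.1216  0.018 ]
 [ 0.519  -0.0882  0.018 ]
 [ 0.5192 -0.112   0.018 ]] [ 0.5364 -0.1003  0.018 ] [0.0211 0.0208 0.0224 0.0212 0.0208]
[[330.6717 204.5596]]
time_s: 1.05
tcp_pos: [0.1887, -0.5956, 0.343]
ee_rot: [[-0.127, -0.992, -0.0], [-0.992, 0.127, 0.0], [-0.0, 0.0, -1.0]]
wrist_force: [-0.0, -0.7, 0.8]
gripper_width: 0.996
```

```bash
python3 -m crank '[[-1,[0,0,0],[0,0,-0.162]],[-1,[-0.23,-0.28,0],[0,0,0]],[-1,[-0.23,-0.28,0],[0,0,0]],[-1,[-0.23,-0.28,0],[0,0,0]],[-1,[-0.23,-0.28,0],[0,0,0]],[-1,[-0.23,-0.28,0],[0,0,0]],[-1,[-0.23,-0.28,0],[0,0,0]],[-1,[-0.23,-0.28,0],[0,0,0]]]'
python3 -m crank '[[-1,[-0.23,-0.28,0],[0,0,0]],[-1,[-0.23,-0.28,0],[0,0,0]],[-1,[-0.23,-0.28,0],[0,0,0]],[-1,[-0.22,-0.28,0],[0,0,0]],[-1,[-0.21,-0.28,0],[0,0,0]],[-1,[0,0,0],[0,0,0]],[-1,[0,0,0],[0,0,0]]]'
python3 - <<'E'
from station import r
import cv2
for n in ('scene','top','wrist'):
    c=r.capture(n); cv2.imwrite(f'pics/{n}1.png',c['img'])
s=r.sense();print(s['tcp_pos'],s['ee_rot'],s['joints'])
E
```

```text
time_s: 1.85
tcp_pos: [0.3866, -0.4347, 0.3425]
ee_rot: [[-0.006, -1.0, 0.0], [-1.0, 0.006, 0.0], [-0.0, -0.0, -1.0]]
wrist_force: [0.9, -0.1, -0.9]
gripper_width: 0.997
time_s: 2.55
tcp_pos: [0.5266, -0.3242, 0.342]
ee_rot: [[-0.004, -1.0, -0.001], [-1.0, 0.004, 0.0], [-0.0, 0.001, -1.0]]
wrist_force: [-0.4, 0.1, 0.3]
gripper_width: 0.999
[ 0.52555902 -0.32539923  0.34277786] [[-6.94511077e-03 -9.99975880e-01  7.13679488e-05]
 [-9.99975870e-01  6.94509925e-03 -1.60319017e-04]
 [ 1.59819493e-04 -7.24796600e-05 -9.99999985e-01]] [-1.67776471e+01  1.83629765e+01  1.18947713e+01  7.66312294e-03
 -8.35252283e+01  1.63788550e+01]
```

View pics/wrist1.png

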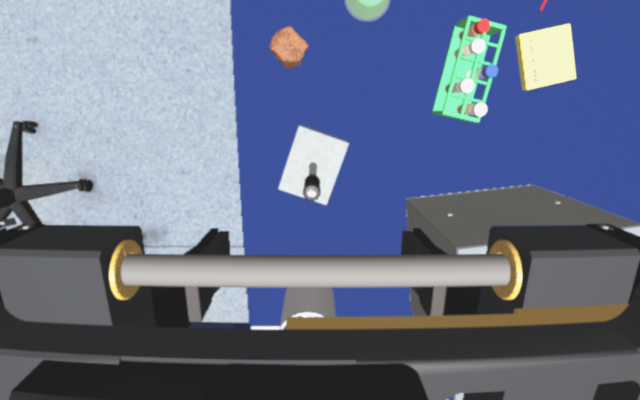

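View pics/scene1.png

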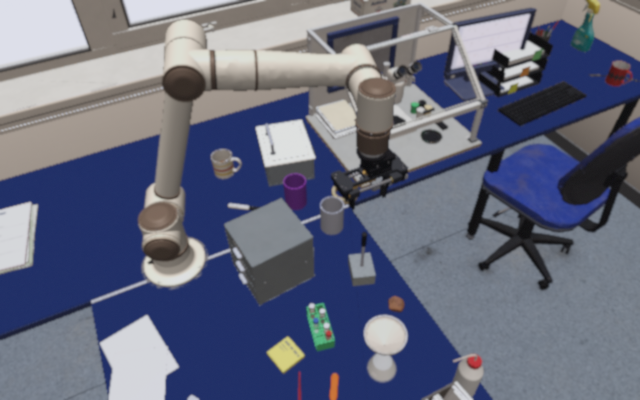

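```bash
python3 - <<'E'
from station import r
import cv2,h,numpy as np
np.set_printoptions(precision=4,suppress=True)
w=r.capture('wrist'); s=r.capture('scene'); t=r.capture('top'); st=r.sense(); print(st['tcp_pos'],st['joint_velocities'])
for n,c in (('w',w),('s',s),('t',t)): print(n,h.proj(c,[st['tcp_pos'],[.528,-.3215,.2],[.528,-.3215,.145],[.527,-.322,.045]]))
cv2.imwrite('pics/w2c.png',cv2.resize(w['img'][110:220,240:400],None,fx=5,fy=5,interpolation=cv2.INTER_CUBIC))
print(w['R'],-w['R'].T@w['t'])
E
```

```text
[ 0.5256 -0.3254  0.3429] [ 0.1861  0.0947  0.0348  0.005  -0.0261  0.0458]
w [[313.8437 247.2529]
 [312.0349 190.6049]
 [312.5715 178.8861]
 [313.9715 164.1373]]
s [[366.1795 200.4687]
 [363.4066 233.126 ]
 [362.429  244.8808]
 [360.5833 264.9081]]
t [[417.1911 188.4585]
 [404.0643 195.1252]
 [400.293  197.6663]
 [394.3256 202.1446]]
[[-1.      0.0056 -0.0014]
 [ 0.005   0.9684  0.2492]
 [ 0.0027  0.2492 -0.9684]] [ 0.5243 -0.3922  0.5043]
```

View pics/w2c.png

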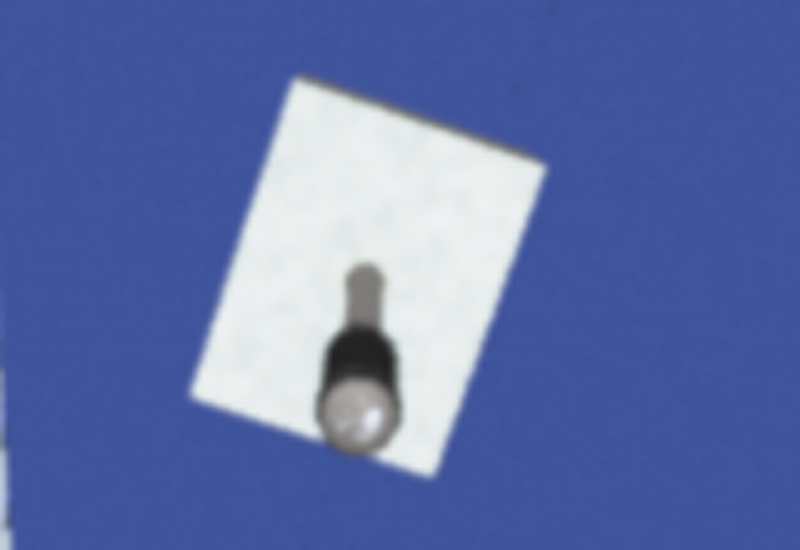

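View pics/top1.png

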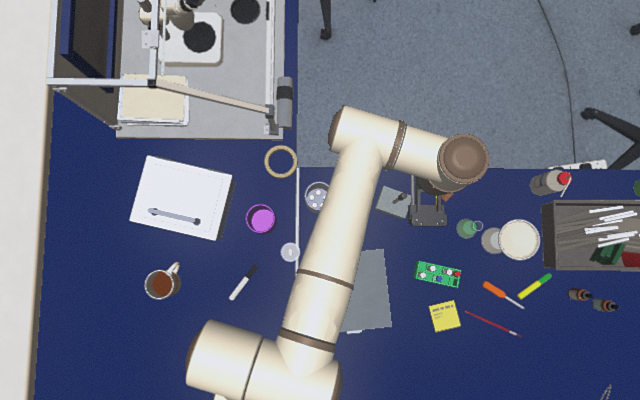

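```bash
python3 -m crank '[[-1,[-0.05,-0.027,0],[0,0,0]],[-1,[0,0,0.3],[0,0,0]],[-1,[0,0,0.3],[0,0,0]],[-1,[0,0,0.3],[0,0,0]],[-1,[0,0,0.3],[0,0,0]],[-1,[0,0,0.3],[0,0,0]],[-1,[0,0,0.3],[0,0,0]],[-1,[0,0,0.095],[0,0,0]]]'
python3 -m crank '[[-1,[0,0,0],[0,0,0]],[-1,[0,0,0],[0,0,0]]]'
python3 - <<'E'
from station import r
import cv2,h
for n in ('wrist','scene'):
    c=r.capture(n); cv2.imwrite(f'pics/{n}3.png',c['img'])
cv2.imwrite('pics/s3c.png',cv2.resize(c['img'][180:300,300:440],None,fx=5,fy=5,interpolation=cv2.INTER_CUBIC))
s=r.sense();print(s['tcp_pos'],s['ee_rot'].tolist())
E
```

```text
time_s: 3.65
tcp_pos: [0.5271, -0.3188, 0.1496]
ee_rot: [[-0.007, -1.0, -0.006], [-1.0, 0.007, 0.003], [-0.003, 0.006, -1.0]]
wrist_force: [-0.3, -0.0, -0.0]
gripper_width: 1.0
time_s: 3.85
tcp_pos: [0.5301, -0.3203, 0.1546]
ee_rot: [[-0.005, -1.0, 0.002], [-1.0, 0.005, -0.001], [0.001, -0.002, -1.0]]
wrist_force: [0.7, 0.7, 0.5]
gripper_width: 0.997
[ 0.53025794 -0.32022349  0.15515357] [[-0.005525457121556686, -0.9999782730980946, 0.0035948095012679772], [-0.999983582570083, 0.005519958451505129, -0.0015377415243662607], [0.0015178649149189406, -0.0036032472085918694, -0.9999923563186138]]
```

View pics/wrist3.png

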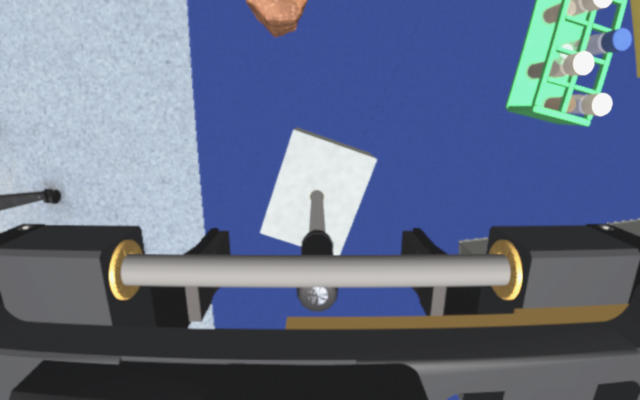

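View pics/s3c.png

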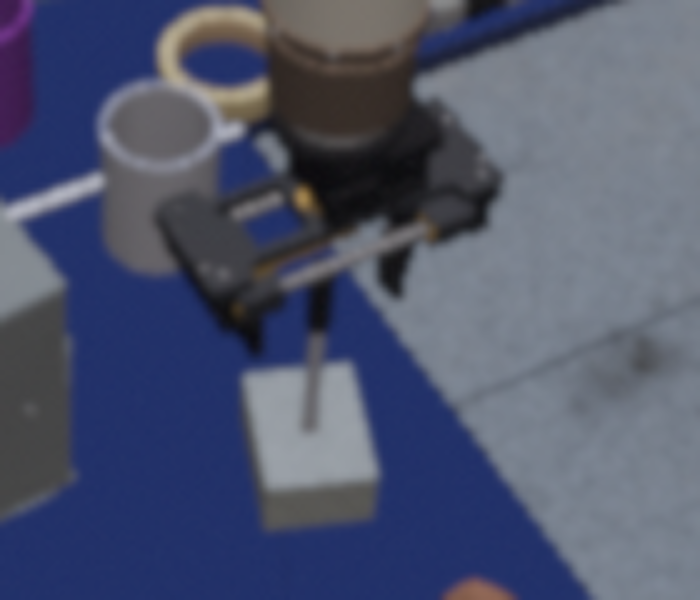

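```bash
python3 -m crank '[[1,[0,0,0],[0,0,0]],[1,[0,0,0],[0,0,0]],[1,[0,0,0],[0,0,0]],[1,[0,0,0],[0,0,0]],[1,[0,0,0],[0,0,0]],[1,[0,0,0],[0,0,0]],[1,[0,0,0],[0,0,0]],[1,[0,0,0],[0,0,0]]]'
python3 -m crank '[[1,[0,0,0],[0,0,0]],[1,[0,0,0],[0,0,0]],[1,[0,0,0],[0,0,0]]]'
python3 - <<'E'
from station import r
import numpy as np
for i in range(4):
    s=r.sense();print(s['tcp_pos'],s['gripper_width']);r.capture('top')
E
```

```text
time_s: 4.75
tcp_pos: [0.5291, -0.3198, 0.153]
ee_rot: [[-0.006, -1.0, -0.0], [-1.0, 0.006, 0.0], [-0.0, 0.0, -1.0]]
wrist_force: [0.3, -0.2, 0.3]
gripper_width: 0.355
time_s: 5.05
tcp_pos: [0.5291, -0.3197, 0.153]
ee_rot: [[-0.006, -1.0, 0.0], [-1.0, 0.006, 0.0], [-0.0, -0.0, -1.0]]
wrist_force: [0.6, 0.7, 0.4]
gripper_width: 0.172
[ 0.52909106 -0.31974585  0.15303678] 0.17183801233360016
[ 0.52909593 -0.31974296  0.15302915] 0.17783810198803754
[ 0.52908328 -0.31975983  0.15302044] 0.17231973212360513
[ 0.52908617 -0.31975689  0.15303196] 0.17509607004704048
```

```bash
python3 -m crank '[[1,[0,0,-0.1],[0,0,0]],[1,[0,0,-0.2],[0,0,0]],[1,[0,0,-0.2],[0,0,0]],[1,[0,0,-0.2],[0,0,0]],[1,[0,0,-0.2],[0,0,0]],[1,[0,0,-0.2],[0,0,0]],[1,[0,0,-0.2],[0,0,0]],[1,[0,0,-0.05],[0,0,0]]]'
python3 -m crank '[[1,[-0.2,-0.007,0],[0,0,0]],[1,[-0.3,-0.007,0],[0,0,0]],[1,[-0.3,-0.007,0],[0,0,0]],[1,[-0.3,-0.007,0],[0,0,0]],[1,[-0.3,-0.007,0],[0,0,0]],[1,[-0.3,-0.007,0],[0,0,0]],[1,[-0.3,-0.007,0],[0,0,0]],[1,[-0.195,0,0],[0,0,0]]]'
python3 -m crank '[[1,[0,0,0],[0,0,0]],[1,[0,0,0],[0,0,0]],[1,[0,0,0],[0,0,0]],[1,[0,0,0],[0,0,0]]]'
python3 - <<'E'
from station import r
import cv2,h
for n in ('top','wrist','scene'):
    c=r.capture(n); cv2.imwrite(f'pics/{n}4.png',c['img'])
    if n!='wrist':
        a=h.proj(c,[[.5355,-.1002,.11],[.5355,-.1002,.006]]);print(n,a)
cv2.imwrite('pics/s4c.png',cv2.resize(c['img'][110:260,260:420],None,fx=5,fy=5,interpolation=cv2.INTER_CUBIC)[:600*2])
s=r.sense();print(s['tcp_pos'],s['ee_rot'].tolist(),s['joints'])
E
```

```text
time_s: 6.05
tcp_pos: [0.5299, -0.3203, 0.2916]
ee_rot: [[-0.006, -1.0, 0.005], [-1.0, 0.006, -0.003], [0.002, -0.005, -1.0]]
wrist_force: [0.6, -0.4, -1.1]
gripper_width: 0.172
time_s: 6.85
tcp_pos: [0.5347, -0.0985, 0.2876]
ee_rot: [[-0.005, -1.0, -0.001], [-1.0, 0.005, 0.0], [-0.0, 0.001, -1.0]]
wrist_force: [0.1, -0.1, -1.0]
gripper_width: 0.176
time_s: 7.25
tcp_pos: [0.5351, -0.1011, 0.2879]
ee_rot: [[-0.007, -1.0, -0.0], [-1.0, 0.007, -0.0], [0.0, 0.0, -1.0]]
wrist_force: [0.3, -0.2, -1.4]
gripper_width: 0.174
top [[319.18268617 195.93315634]
 [318.48846606 200.25067991]]
scene [[330.83118488 204.54888146]
 [330.69449103 224.8649901 ]]
[ 0.53518271 -0.10093483  0.28792509] [[-0.006902320515646748, -0.9999761531422945, -0.0002260934269927462], [-0.9999761782569478, 0.006902327081971345, -2.827511933306324e-05], [2.9835015844507955e-05, 0.00022589287711696668, -0.9999999740411396]] [ 6.38226664e+00  1.18567832e+01 -4.53885515e+00  1.77192354e-04
 -7.36174156e+01 -6.77779380e+00]
```

View pics/wrist4.png

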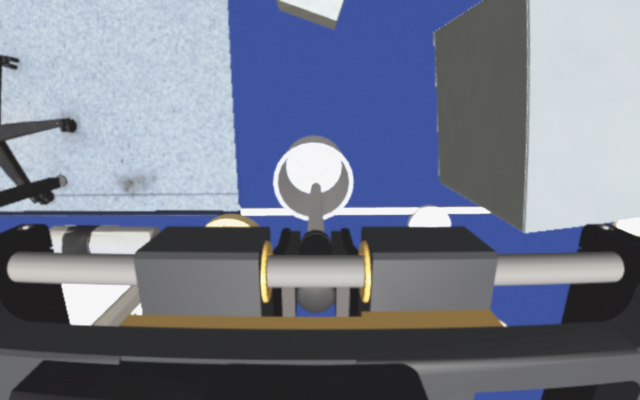

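View pics/top4.png

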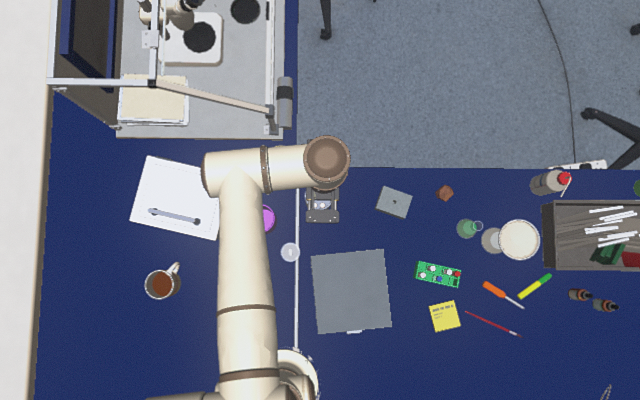

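View pics/s4c.png

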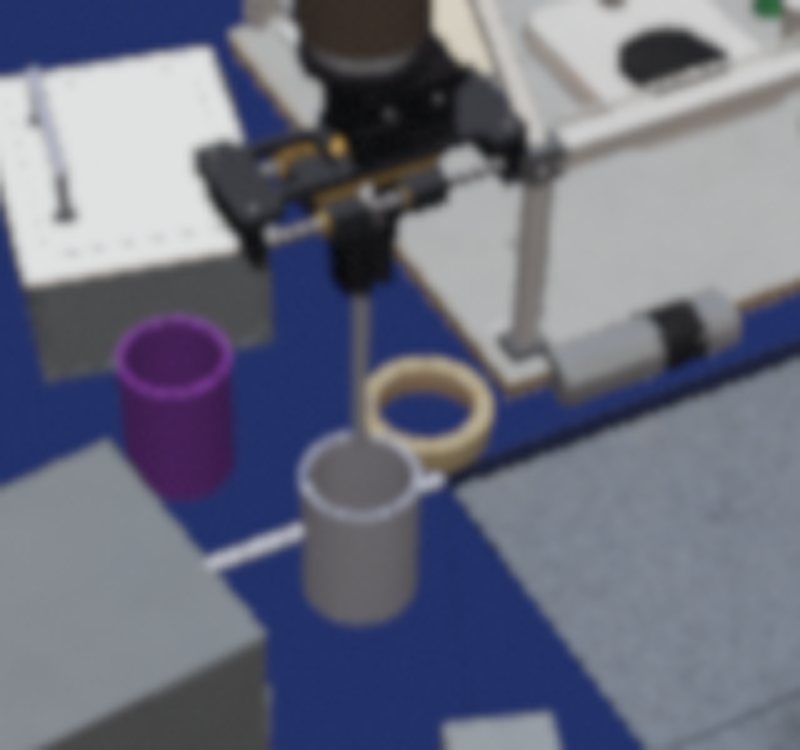

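```bash
python3 - <<'E'
from station import r
import cv2,h,numpy as np
np.set_printoptions(precision=4,suppress=True)
c=r.capture('wrist'); s=r.capture('scene'); p=r.sense()['tcp_pos']; print(p)
tip=p-[0,0,.143]
print('tip pred w',h.proj(c,[tip]),'s',h.proj(s,[tip]))
th=np.linspace(0,2*np.pi,5)[:4]
for R,z in ((.04,.11),(.036,.11),(.036,.006)): print(R,z,h.proj(c,[[.5355+R*np.cos(a),-.1002+R*np.sin(a),z] for a in th]).round(1).tolist())
cv2.imwrite('pics/w5c.png',cv2.resize(c['img'][120:250,240:400],None,fx=5,fy=4.6,interpolation=cv2.INTER_CUBIC))
E
```

```text
[ 0.5352 -0.1007  0.288 ]
tip pred w [[314.6307 186.5475]] s [[330.8738 197.4173]]
0.04 0.11 [[274.7, 179.8], [314.7, 217.6], [354.2, 179.4], [314.2, 139.4]]
0.036 0.11 [[278.7, 179.8], [314.7, 213.9], [350.2, 179.4], [314.2, 143.5]]
0.036 0.006 [[287.0, 164.1], [314.9, 190.9], [342.4, 163.8], [314.5, 135.9]]
```

View pics/w5c.png

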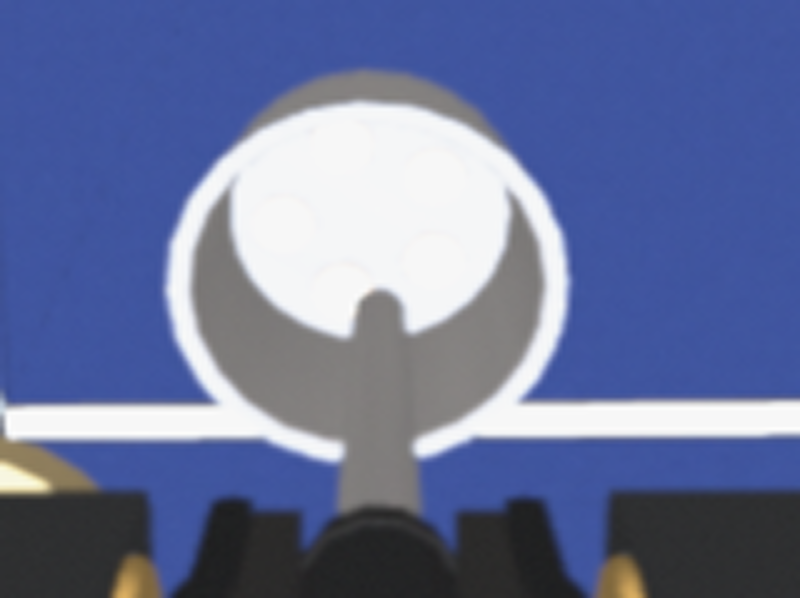

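```bash
python3 -m crank '[[1,[-0.015,-0.023,0],[0,0,0]],[1,[0,0,0.2],[0,0,0]],[1,[0,0,0.25],[0,0,0]],[1,[0,0,0.25],[0,0,0]],[1,[0,0,0.2],[0,0,0]],[1,[0,0,0.15],[0,0,0]],[1,[0,0,0.1],[0,0,0]],[1,[0,0,0.05],[0,0,0]]]'
python3 -m crank '[[1,[0,0,0.05],[0,0,0]],[1,[0,0,0.04],[0,0,0]],[1,[0,0,0.02],[0,0,0]],[1,[0,0,0],[0,0,0]],[1,[0,0,0],[0,0,0]]]'
python3 - <<'E'
from station import r
import cv2,h
for n in ('wrist','scene'):
    c=r.capture(n); cv2.imwrite(f'pics/{n}6.png',c['img'])
s=r.sense();print(s['tcp_pos'],s['wrist_force'])
E
```

```text
time_s: 8.3
tcp_pos: [0.5374, -0.0988, 0.1672]
ee_rot: [[-0.006, -1.0, -0.001], [-1.0, 0.006, -0.0], [0.0, 0.001, -1.0]]
wrist_force: [0.2, -0.6, 0.3]
gripper_width: 0.178
time_s: 8.8
tcp_pos: [0.5378, -0.0988, 0.1574]
ee_rot: [[-0.006, -1.0, 0.001], [-1.0, 0.006, -0.0], [0.0, -0.001, -1.0]]
wrist_force: [-0.6, 0.5, 0.1]
gripper_width: 0.177
[ 0.53777054 -0.09879315  0.15742473] [ 0.06830687 -0.2389177   0.13419573]
```

View pics/wrist6.png

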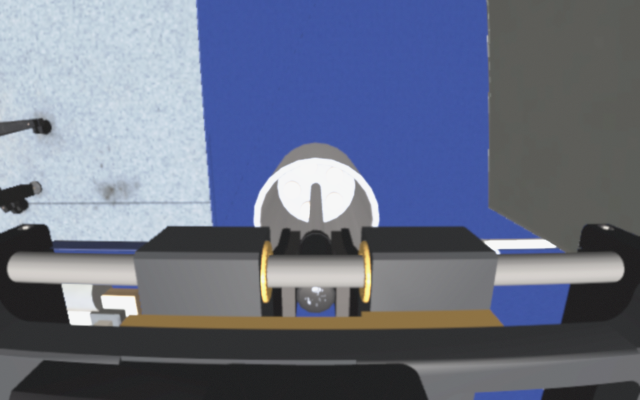

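```bash
python3 - <<'E'
import cv2
c=cv2.imread('pics/wrist6.png')
cv2.imwrite('pics/w6c.png',cv2.resize(c[140:240,250:385],None,fx=5.8,fy=5.8,interpolation=cv2.INTER_CUBIC))
E
python3 -m crank '[[1,[0,0,0.025],[0,0,0]],[1,[0,0,0],[0,0,0]]]'
```

```text
time_s: 9.1
tcp_pos: [0.5373, -0.0988, 0.1543]
ee_rot: [[-0.006, -1.0, -0.0], [-1.0, 0.006, 0.0], [-0.0, 0.0, -1.0]]
wrist_force: [0.0, -0.1, -0.9]
gripper_width: 0.176
```

View pics/w6c.png

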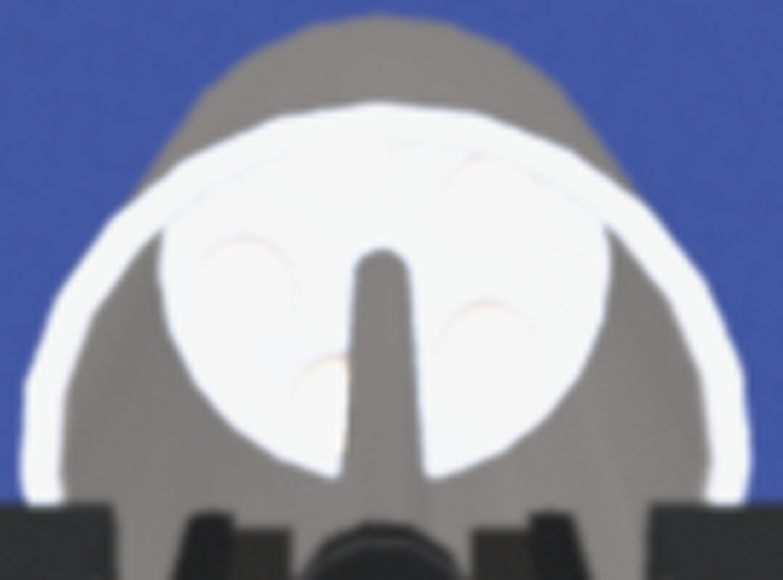

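```bash
python3 -m crank '[[1,[0,0.05,0],[0,0,0]],[1,[0,0.05,0],[0,0,0]],[1,[0,0.05,0],[0,0,0]],[1,[0,0.05,0],[0,0,0]]]'
python3 -m crank '[[1,[0.052,-0.007,0],[0,0,0]],[1,[0.048,-0.02,0],[0,0,0]],[1,[0.041,-0.032,0],[0,0,0]],[1,[0.032,-0.041,0],[0,0,0]],[1,[0.02,-0.048,0],[0,0,0]],[1,[0.007,-0.052,0],[0,0,0]],[1,[-0.007,-0.052,0],[0,0,0]],[1,[-0.02,-0.048,0],[0,0,0]]]'
python3 - <<'E'
from station import r
import cv2
c=r.capture('wrist')['img']
cv2.imwrite('pics/w7c.png',cv2.resize(c[140:240,250:385],None,fx=5.8,fy=5.8,interpolation=cv2.INTER_CUBIC))
E
```

```text
time_s: 9.5
tcp_pos: [0.517, -0.0987, 0.1546]
ee_rot: [[-0.006, -1.0, 0.0], [-1.0, 0.006, 0.0], [-0.0, -0.0, -1.0]]
wrist_force: [0.4, -0.3, 0.2]
gripper_width: 0.174
time_s: 10.3
tcp_pos: [0.5462, -0.1163, 0.1538]
ee_rot: [[-0.006, -1.0, -0.005], [-1.0, 0.006, -0.0], [0.0, 0.005, -1.0]]
wrist_force: [-3.2, 2.4, 1.6]
gripper_width: 0.175
```

View pics/w7c.png

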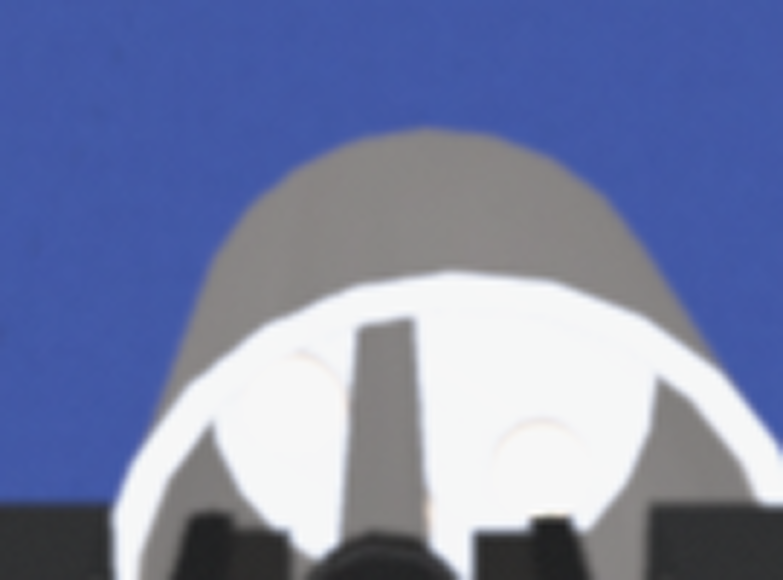

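```bash
python3 -m crank '[[1,[-0.032,-0.041,0],[0,0,0]],[1,[-0.041,-0.032,0],[0,0,0]],[1,[-0.048,-0.02,0],[0,0,0]],[1,[-0.052,-0.007,0],[0,0,0]],[1,[-0.052,0.007,0],[0,0,0]],[1,[-0.048,0.02,0],[0,0,0]],[1,[-0.041,0.032,0],[0,0,0]],[1,[-0.032,0.041,0],[0,0,0]]]'
python3 -m crank '[[1,[-0.02,0.048,0],[0,0,0]],[1,[-0.007,0.052,0],[0,0,0]],[1,[0.007,0.052,0],[0,0,0]],[1,[0.02,0.048,0],[0,0,0]],[1,[0.032,0.041,0],[0,0,0]],[1,[0.041,0.032,0],[0,0,0]],[1,[0.048,0.02,0],[0,0,0]],[1,[0.052,0.007,0],[0,0,0]]]'
python3 - <<'E'
from station import r
import cv2
c=r.capture('wrist')['img']
cv2.imwrite('pics/w8c.png',cv2.resize(c[140:240,250:385],None,fx=5.8,fy=5.8,interpolation=cv2.INTER_CUBIC))
E
```

```text
time_s: 11.15
tcp_pos: [0.5479, -0.0808, 0.1545]
ee_rot: [[-0.006, -1.0, 0.002], [-1.0, 0.006, 0.001], [-0.001, -0.002, -1.0]]
wrist_force: [-0.5, -0.5, -0.9]
gripper_width: 0.176
time_s: 11.95
tcp_pos: [0.5187, -0.0991, 0.1552]
ee_rot: [[-0.006, -1.0, 0.003], [-1.0, 0.006, 0.0], [-0.0, -0.003, -1.0]]
wrist_force: [2.2, -1.2, -0.2]
gripper_width: 0.175
```

View pics/w8c.png

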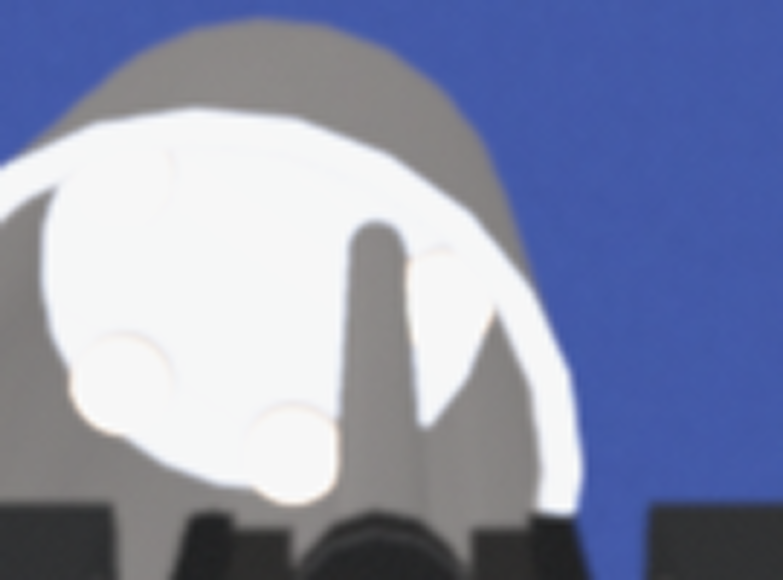

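```bash
python3 -m crank '[[1,[0.052,-0.007,0],[0,0,0]],[1,[0.048,-0.02,0],[0,0,0]],[1,[0.041,-0.032,0],[0,0,0]],[1,[0.032,-0.041,0],[0,0,0]],[1,[0.02,-0.048,0],[0,0,0]],[1,[0.007,-0.052,0],[0,0,0]],[1,[-0.007,-0.052,0],[0,0,0]],[1,[-0.02,-0.048,0],[0,0,0]]]'
python3 -m crank '[[1,[-0.032,-0.041,0],[0,0,0]],[1,[-0.041,-0.032,0],[0,0,0]],[1,[-0.048,-0.02,0],[0,0,0]],[1,[-0.052,-0.007,0],[0,0,0]],[1,[-0.052,0.007,0],[0,0,0]],[1,[-0.048,0.02,0],[0,0,0]],[1,[-0.041,0.032,0],[0,0,0]],[1,[-0.032,0.041,0],[0,0,0]]]'
python3 -m crank '[[1,[-0.02,0.048,0],[0,0,0]],[1,[-0.007,0.052,0],[0,0,0]],[1,[0.007,0.052,0],[0,0,0]],[1,[0.02,0.048,0],[0,0,0]],[1,[0.032,0.041,0],[0,0,0]],[1,[0.041,0.032,0],[0,0,0]],[1,[0.048,0.02,0],[0,0,0]],[1,[0.052,0.007,0],[0,0,0]]]'
python3 - <<'E'
from station import r
import cv2
c=r.capture('wrist')['img']
cv2.imwrite('pics/w9c.png',cv2.resize(c[140:240,250:385],None,fx=5.8,fy=5.8,interpolation=cv2.INTER_CUBIC))
E
```

```text
time_s: 12.8
tcp_pos: [0.5479, -0.1164, 0.1546]
ee_rot: [[-0.005, -1.0, -0.001], [-1.0, 0.005, -0.001], [0.001, 0.001, -1.0]]
wrist_force: [-2.1, 1.3, -0.4]
gripper_width: 0.174
time_s: 13.6
tcp_pos: [0.5474, -0.0816, 0.1547]
ee_rot: [[-0.006, -1.0, 0.0], [-1.0, 0.006, -0.001], [0.001, -0.0, -1.0]]
wrist_force: [-0.7, -3.5, 0.4]
gripper_width: 0.178
time_s: 14.4
tcp_pos: [0.52, -0.0987, 0.1555]
ee_rot: [[-0.005, -1.0, 0.007], [-1.0, 0.005, 0.001], [-0.001, -0.007, -1.0]]
wrist_force: [3.9, -0.0, -0.9]
gripper_width: 0.172
```

View pics/w9c.png

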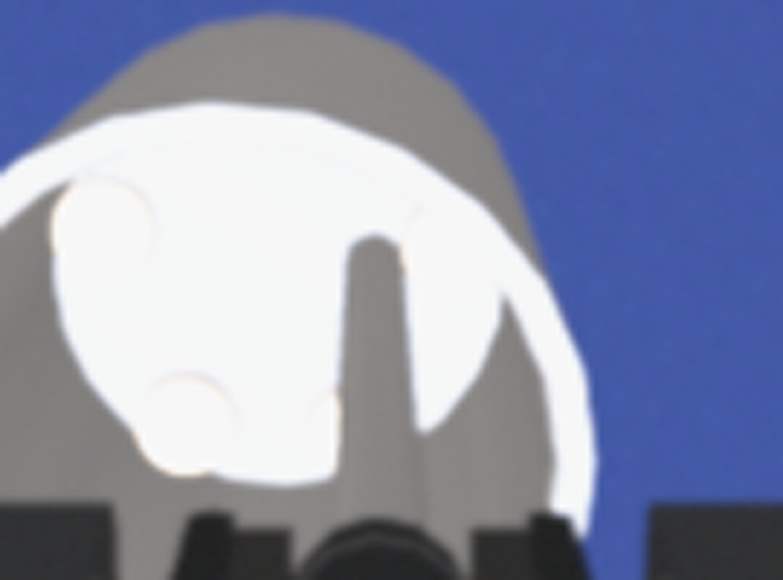

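```bash
python3 -m crank '[[1,[0.052,-0.007,0],[0,0,0]],[1,[0.048,-0.02,0],[0,0,0]],[1,[0.041,-0.032,0],[0,0,0]],[1,[0.032,-0.041,0],[0,0,0]],[1,[0.02,-0.048,0],[0,0,0]],[1,[0.007,-0.052,0],[0,0,0]],[1,[-0.007,-0.052,0],[0,0,0]],[1,[-0.02,-0.048,0],[0,0,0]]]'
python3 -m crank '[[1,[-0.032,-0.041,0],[0,0,0]],[1,[-0.041,-0.032,0],[0,0,0]],[1,[-0.048,-0.02,0],[0,0,0]],[1,[-0.052,-0.007,0],[0,0,0]],[1,[-0.052,0.007,0],[0,0,0]],[1,[-0.048,0.02,0],[0,0,0]],[1,[-0.041,0.032,0],[0,0,0]],[1,[-0.032,0.041,0],[0,0,0]]]'
python3 -m crank '[[1,[-0.02,0.048,0],[0,0,0]],[1,[-0.007,0.052,0],[0,0,0]],[1,[0.007,0.052,0],[0,0,0]],[1,[0.02,0.048,0],[0,0,0]],[1,[0.032,0.041,0],[0,0,0]],[1,[0.041,0.032,0],[0,0,0]],[1,[0.048,0.02,0],[0,0,0]],[1,[0.052,0.007,0],[0,0,0]]]'
python3 -m crank '[[1,[0.052,-0.007,0],[0,0,0]],[1,[0.048,-0.02,0],[0,0,0]],[1,[0.041,-0.032,0],[0,0,0]],[1,[0.032,-0.041,0],[0,0,0]],[1,[0.02,-0.048,0],[0,0,0]],[1,[0.007,-0.052,0],[0,0,0]],[1,[-0.007,-0.052,0],[0,0,0]],[1,[-0.02,-0.048,0],[0,0,0]]]'
python3 -m crank '[[1,[-0.032,-0.041,0],[0,0,0]],[1,[-0.041,-0.032,0],[0,0,0]],[1,[-0.048,-0.02,0],[0,0,0]],[1,[-0.052,-0.007,0],[0,0,0]],[1,[-0.052,0.007,0],[0,0,0]],[1,[-0.048,0.02,0],[0,0,0]],[1,[-0.041,0.032,0],[0,0,0]],[1,[-0.032,0.041,0],[0,0,0]]]'
python3 -m crank '[[1,[-0.02,0.048,0],[0,0,0]],[1,[-0.007,0.052,0],[0,0,0]],[1,[0,0,0],[0,0,0]],[1,[0,0,0],[0,0,0]]]'
python3 - <<'E'
from station import r
import cv2
c=r.capture('wrist')['img']
cv2.imwrite('pics/w10c.png',cv2.resize(c[140:240,250:385],None,fx=5.8,fy=5.8,interpolation=cv2.INTER_CUBIC))
c=r.capture('scene')['img']
cv2.imwrite('pics/s10c.png',cv2.resize(c[110:260,260:420],None,fx=4,fy=4,interpolation=cv2.INTER_CUBIC))
s=r.sense();print(s['joints'])
E
```

```text
time_s: 15.25
tcp_pos: [0.5464, -0.1157, 0.1537]
ee_rot: [[-0.006, -1.0, -0.004], [-1.0, 0.006, 0.001], [-0.001, 0.004, -1.0]]
wrist_force: [-1.7, 3.6, -0.3]
gripper_width: 0.176
time_s: 16.05
tcp_pos: [0.5483, -0.0818, 0.1553]
ee_rot: [[-0.005, -1.0, 0.002], [-1.0, 0.005, -0.001], [0.001, -0.002, -1.0]]
wrist_force: [-0.6, -2.9, -0.4]
gripper_width: 0.178
time_s: 16.85
tcp_pos: [0.5174, -0.0983, 0.1543]
ee_rot: [[-0.007, -1.0, 0.001], [-1.0, 0.007, 0.002], [-0.002, -0.001, -1.0]]
wrist_force: [1.3, 2.9, -0.3]
gripper_width: 0.178
time_s: 17.65
tcp_pos: [0.5469, -0.1165, 0.1541]
ee_rot: [[-0.006, -1.0, -0.003], [-1.0, 0.006, -0.001], [0.001, 0.003, -1.0]]
wrist_force: [-1.5, 0.9, 0.5]
gripper_width: 0.17
time_s: 18.45
tcp_pos: [0.5495, -0.0809, 0.1554]
ee_rot: [[-0.005, -1.0, 0.006], [-1.0, 0.005, 0.0], [-0.0, -0.006, -1.0]]
wrist_force: [1.4, -1.3, 0.0]
gripper_width: 0.174
time_s: 18.85
tcp_pos: [0.5379, -0.0791, 0.155]
ee_rot: [[-0.006, -1.0, 0.001], [-1.0, 0.006, -0.0], [0.0, -0.001, -1.0]]
wrist_force: [0.7, -2.4, -0.5]
gripper_width: 0.177
[ 8.74421254e+00  1.76294881e+01 -1.66799636e+01  2.95774279e-02
 -5.56507175e+01 -9.09303354e+00]
```

View pics/w10c.png

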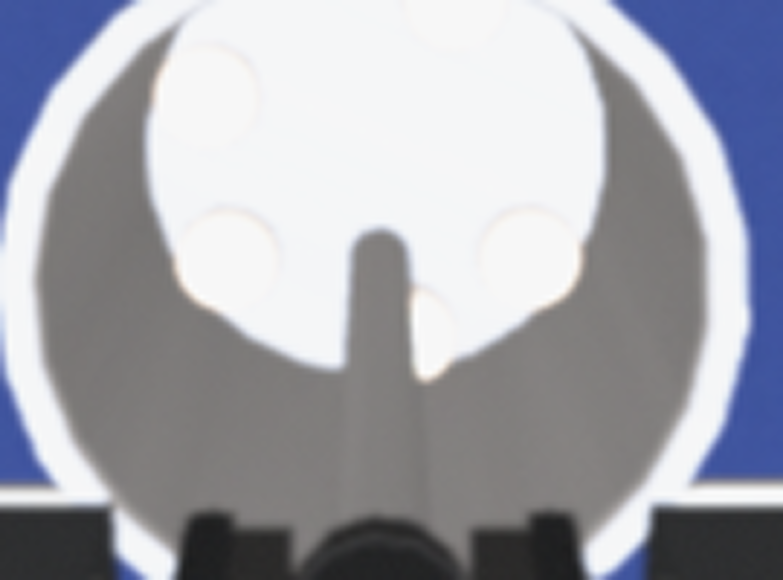

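View pics/s10c.png

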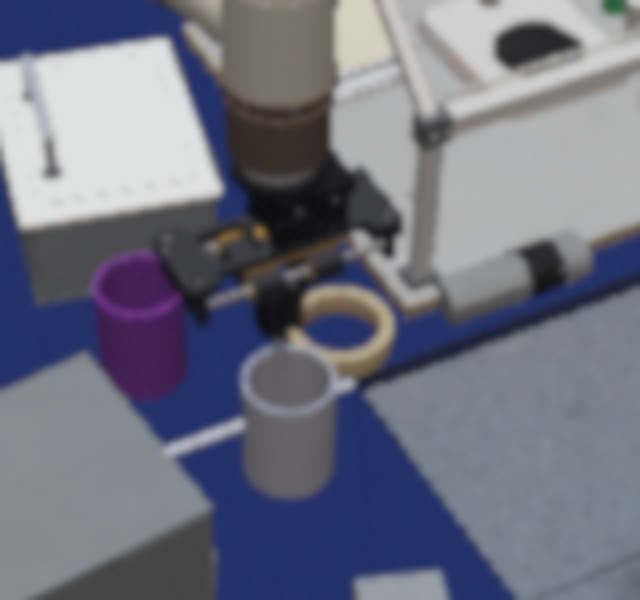

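```bash
python3 -m crank '[[1,[0.1,0,0.003],[0,-0.089,0]],[1,[0.1,0,0.003],[0,-0.089,0]],[1,[0.1,0,0.003],[0,-0.089,0]],[1,[0,0,0],[0,0,0]],[1,[0,0,0],[0,0,0]]]'
python3 - <<'E'
from station import r
import numpy as np
s=r.sense();print('foot',s['tcp_pos']+.143*s['ee_rot'][:,2],s['joints'])
E
```

```text
time_s: 19.45
tcp_pos: [0.5373, -0.1087, 0.151]
ee_rot: [[-0.008, -1.0, 0.001], [-0.978, 0.008, 0.209], [-0.209, 0.001, -0.978]]
wrist_force: [-0.5, 0.1, -0.5]
gripper_width: 0.176
foot [ 0.53738536 -0.07880582  0.01114346] [ -1.84376521  20.06725293  -9.40094419 -13.71988181 -61.59286884
   8.06500876]
```

```bash
python3 -m crank '[[1,[0.1,0,0.003],[0,-0.089,0]],[1,[0.1,0,0.003],[0,-0.089,0]],[1,[0.05,0,0],[0,-0.045,0]],[1,[0,0,0],[0,0,0]],[1,[0,0,0],[0,0,0]]]'
python3 - <<'E'
from station import r
import cv2
c=r.capture('wrist')['img']
cv2.imwrite('pics/w11.png',c)
c=r.capture('scene')['img']
cv2.imwrite('pics/s11c.png',cv2.resize(c[130:260,280:420],None,fx=4.5,fy=4.5,interpolation=cv2.INTER_CUBIC))
s=r.sense();print('foot',s['tcp_pos']+.143*s['ee_rot'][:,2],s['joints'])
E
```

```text
time_s: 19.95
tcp_pos: [0.5372, -0.1316, 0.1442]
ee_rot: [[-0.005, -1.0, 0.001], [-0.927, 0.005, 0.375], [-0.375, 0.001, -0.927]]
wrist_force: [1.0, -0.3, -0.6]
gripper_width: 0.174
foot [ 0.53757918 -0.07784761  0.01206921] [-10.25810826  23.59787892  -3.65164543 -23.36349355 -68.49149468
  19.80062685]
```

View pics/w11.png

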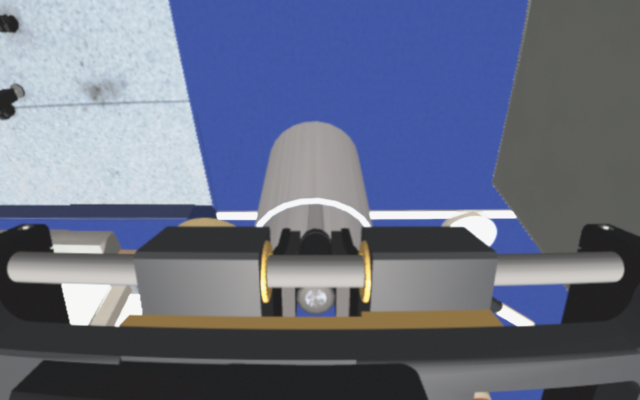

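View pics/s11c.png

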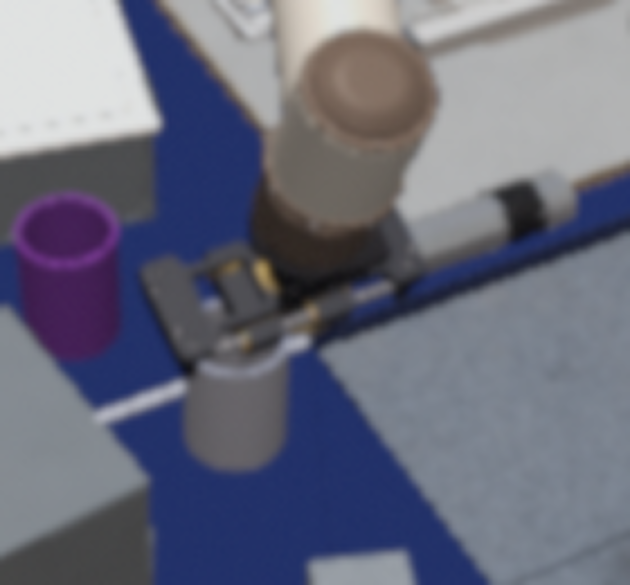

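```bash
python3 -m crank '[[-1,[0,0,0],[0,0,0]],[-1,[0,0,0],[0,0,0]],[-1,[0,0,0],[0,0,0]],[-1,[0,0,0],[0,0,0]],[-1,[0,0,0],[0,0,0]],[-1,[0,0,0],[0,0,0]],[-1,[0,0,0],[0,0,0]],[-1,[0,0,0],[0,0,0]]]'
python3 -m crank '[[-1,[0,0,0],[0,0,0]],[-1,[0,0,0],[0,0,0]]]'
python3 - <<'E'
from station import r
import cv2
c=r.capture('wrist')['img']
cv2.imwrite('pics/w12.png',c)
c=r.capture('scene')['img']
cv2.imwrite('pics/s12c.png',cv2.resize(c[130:260,280:420],None,fx=4.5,fy=4.5,interpolation=cv2.INTER_CUBIC))
E
```

```text
time_s: 20.85
tcp_pos: [0.5373, -0.1326, 0.1444]
ee_rot: [[-0.006, -1.0, 0.002], [-0.927, 0.006, 0.375], [-0.375, 0.0, -0.927]]
wrist_force: [0.8, 1.0, -0.5]
gripper_width: 0.819
time_s: 21.05
tcp_pos: [0.5373, -0.1326, 0.1444]
ee_rot: [[-0.005, -1.0, 0.002], [-0.927, 0.006, 0.375], [-0.375, 0.0, -0.927]]
wrist_force: [-0.1, -0.1, 0.3]
gripper_width: 0.964
```

View pics/w12.png

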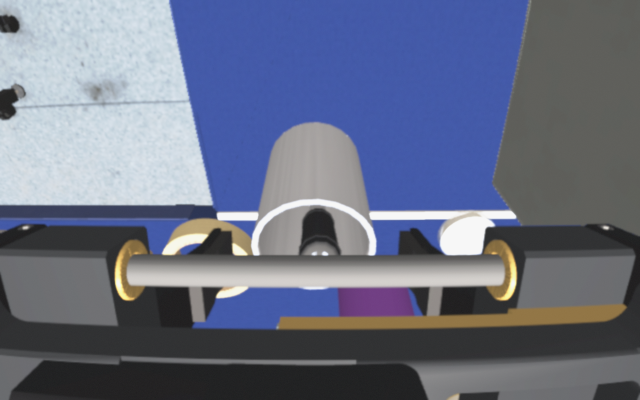

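View pics/s12c.png

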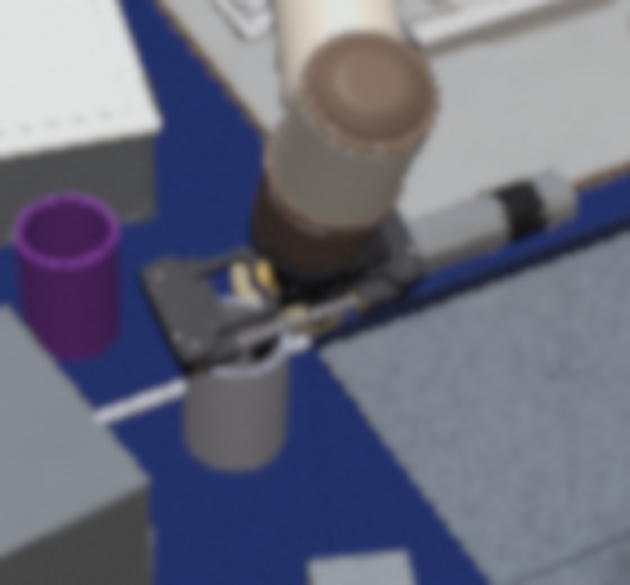

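```bash
python3 -m crank '[[-1,[0,0,-0.15],[0,0,0]],[-1,[0,0,-0.3],[0,0,0]],[-1,[0,0,-0.3],[0,0,0]],[-1,[0,0,-0.3],[0,0,0]],[-1,[0,0,-0.3],[0,0.16,0]],[-1,[0,0,-0.1],[0,0.165,0]],[-1,[0,0,0],[0,0.165,0]],[-1,[0,0,0],[0,0,0]]]'
python3 - <<'E'
from station import r
import cv2
c=r.capture('wrist')['img']
cv2.imwrite('pics/w13.png',c)
c=r.capture('scene')['img']
cv2.imwrite('pics/s13c.png',cv2.resize(c[130:260,280:420],None,fx=4.5,fy=4.5,interpolation=cv2.INTER_CUBIC))
E
```

```text
time_s: 21.95
tcp_pos: [0.5362, -0.1835, 0.2794]
ee_rot: [[-0.001, -1.0, -0.001], [-1.0, 0.001, -0.002], [0.002, 0.001, -1.0]]
wrist_force: [0.2, 0.7, -0.2]
gripper_width: 0.997
```

View pics/w13.png

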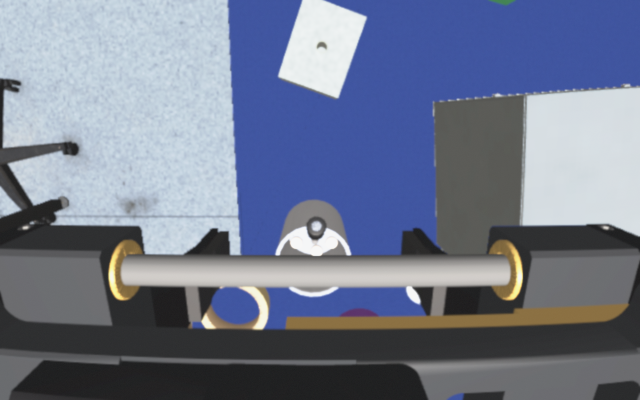

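View pics/s13c.png

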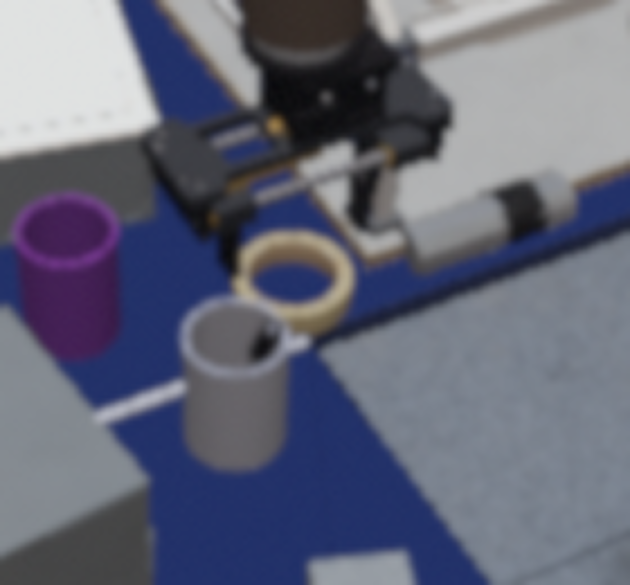

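```bash
python3 - <<'E'
from station import r
import cv2,h
c=r.capture('wrist'); cv2.imwrite('pics/w14c.png',cv2.resize(c['img'][190:310,250:380],None,fx=5,fy=5,interpolation=cv2.INTER_CUBIC))
s=r.capture('scene'); cv2.imwrite('pics/s14c.png',cv2.resize(s['img'][185:245,310:360],None,fx=10,fy=10,interpolation=cv2.INTER_CUBIC))
t=r.capture('top'); cv2.imwrite('pics/t14.png',cv2.resize(t['img'][140:270,240:400],None,fx=4,fy=4,interpolation=cv2.INTER_CUBIC))
for n,k in (('w',c),('s',s)): print(n,h.proj(k,[[.537,-.07,.008],[.537,-.165,.17]]))
E
```

```text
w [[314.99217132 248.64491485]
 [314.3494607  218.40353222]]
s [[327.16765523 218.62936106]
 [340.68316832 204.60832512]]
```

View pics/w14c.png

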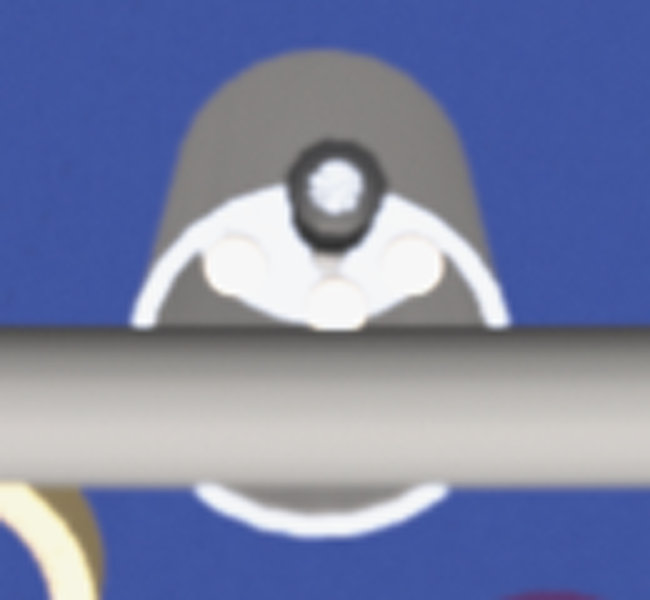

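View pics/s14c.png

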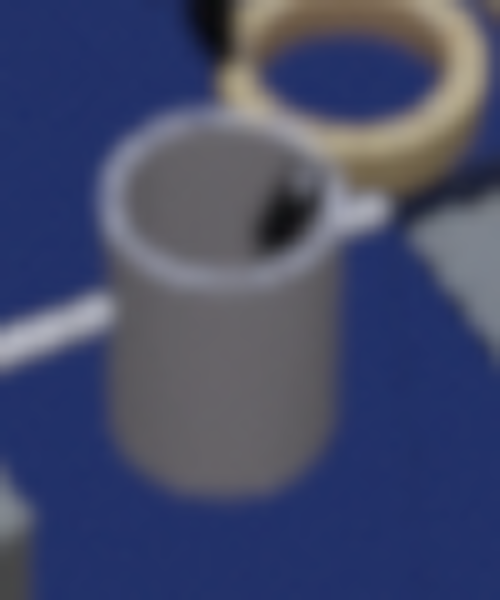

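View pics/t14.png

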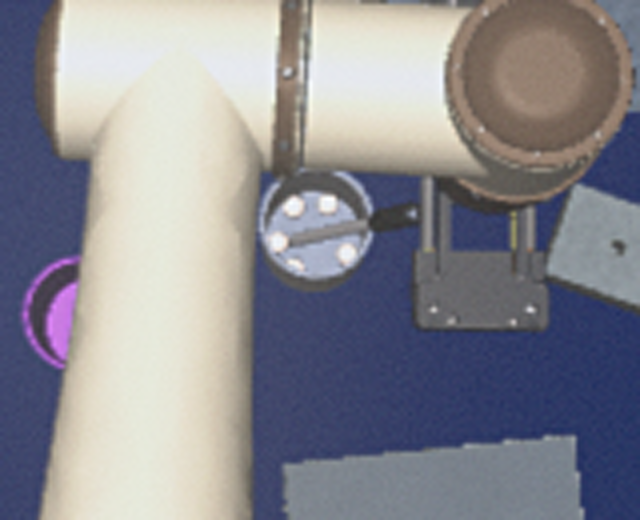

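```bash
python3 -m crank '[[-1,[-0.2,0.03,-0.1],[0,0,0]],[-1,[-0.36,0.05,-0.1],[0,0,0]],[-1,[-0.38,0.05,0],[0,0,0]],[-1,[-0.38,0.05,0],[0,0,0]],[-1,[-0.38,0.05,0],[0,0,0]],[-1,[-0.38,0.05,0],[0,0,0]],[-1,[-0.38,0.05,0],[0,0,0]],[-1,[-0.38,0.05,0],[0,0,0]]]'
python3 -m crank '[[-1,[-0.38,0.05,0],[0,0,0]],[-1,[-0.38,0.05,0],[0,0,0]],[-1,[-0.38,0.05,0],[0,0,0]],[-1,[-0.38,0.05,0],[0,0,0]],[-1,[-0.3,0.04,0],[0,0,0.095]],[-1,[-0.1,0.0,0],[0,0,0.096]],[-1,[0,0,0],[0,0,0.096]],[-1,[0,0,0],[0,0,0]]]'
python3 -m crank '[[-1,[0,0,0],[0,0,0]],[-1,[0,0,0],[0,0,0]]]'
python3 - <<'E'
from station import r
import cv2,h,numpy as np
np.set_printoptions(precision=4,suppress=True)
c=r.capture('wrist');cv2.imwrite('pics/w15.png',c['img'])
s=r.capture('scene');cv2.imwrite('pics/s15.png',s['img'])
st=r.sense(); print(st['tcp_pos'],st['ee_rot'],st['joints'])
print(h.proj(c,[[.4885,.3572,.153],[.4586,.2265,.153],[.4735,.2918,.153],st['tcp_pos']]))
E
```

```text
time_s: 23.0
tcp_pos: [0.5009, 0.0992, 0.2992]
ee_rot: [[-0.008, -1.0, -0.0], [-1.0, 0.008, 0.001], [-0.001, 0.0, -1.0]]
wrist_force: [0.8, -0.5, -0.4]
gripper_width: 1.0
time_s: 23.8
tcp_pos: [0.4792, 0.2905, 0.2987]
ee_rot: [[-0.23, -0.973, -0.001], [-0.973, 0.23, -0.0], [0.0, 0.001, -1.0]]
wrist_force: [0.1, 0.5, -0.7]
gripper_width: 1.003
time_s: 24.0
tcp_pos: [0.4789, 0.29, 0.2992]
ee_rot: [[-0.229, -0.973, -0.0], [-0.973, 0.229, 0.0], [-0.0, 0.0, -1.0]]
wrist_force: [0.5, 0.5, -0.1]
gripper_width: 0.997
[0.4788 0.29   0.2993] [[-0.2294 -0.9733  0.    ]
 [-0.9733  0.2294  0.0002]
 [-0.0002  0.     -1.    ]] [ 47.7894  13.0917  -1.3261  -0.0069 -75.5736 -61.0485]
[[320.78   254.1521]
 [320.5865 111.166 ]
 [320.7467 186.2549]
 [313.9176 247.6888]]
```

View pics/w15.png

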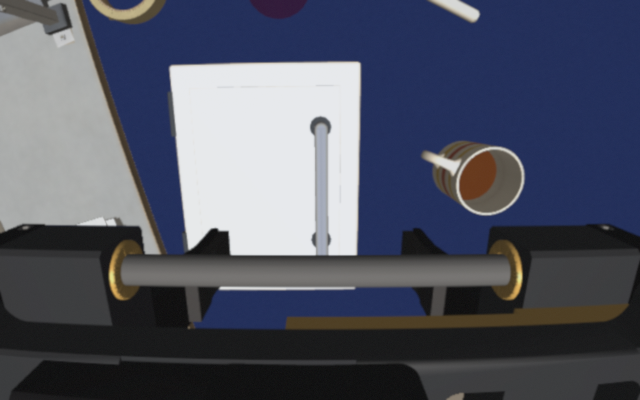

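View pics/s15.png

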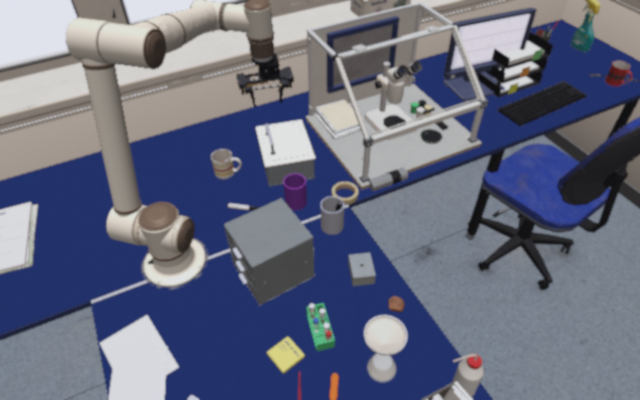

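```bash
python3 - <<'E'
from station import r
import cv2,h,numpy as np
np.set_printoptions(precision=4,suppress=True)
c=r.capture('wrist'); img=c['img']
cv2.imwrite('pics/w16c.png',cv2.resize(img[100:260,260:390],None,fx=5,fy=3.7,interpolation=cv2.INTER_CUBIC))
for uv in ((320.3,127),(321,240)): print(h.atz(c,uv,.107))
st=r.sense(); R=st['ee_rot'];p=st['tcp_pos']
for uv in ((320.7,140),(321.5,210),(321.8,250)):
    X=h.atz(c,uv,.153); print(X, 'tool frame',R.T@(X-p))
E
```

```text
[0.4617 0.2421 0.107 ]
[0.4882 0.3608 0.107 ]
[0.464 0.251 0.153] tool frame [0.0415 0.0054 0.1463]
[0.4778 0.3142 0.153 ] tool frame [-0.0231  0.0065  0.1464]
[0.4864 0.3534 0.153 ] tool frame [-0.0633  0.007   0.1464]
```

View pics/w16c.png

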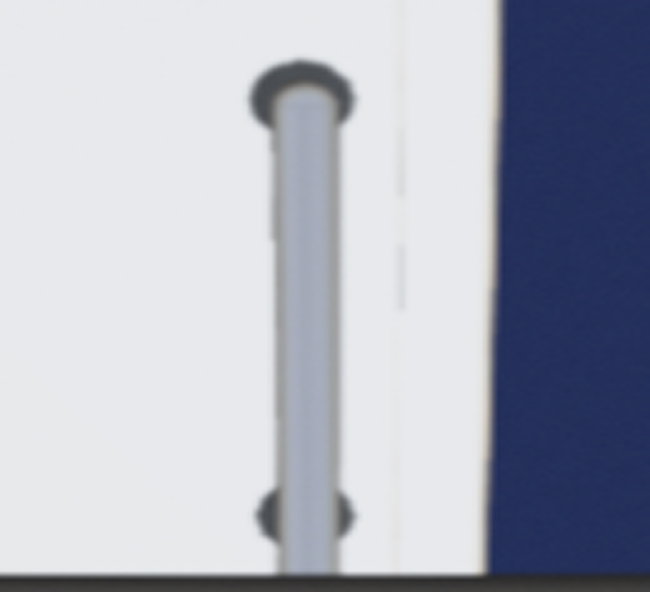

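```bash
python3 -m crank '[[-1,[-0.1,0.063,0],[0,0,0]],[-1,[0,0,0.3],[0,0,0]],[-1,[0,0,0.3],[0,0,0]],[-1,[0,0,0.3],[0,0,0]],[-1,[0,0,0.3],[0,0,0]],[-1,[0,0,0.25],[0,0,0]],[-1,[0,0,0.15],[0,0,0]],[-1,[0,0,0.05],[0,0,0]]]'
python3 -m crank '[[1,[0,0,0],[0,0,0]],[1,[0,0,0],[0,0,0]],[1,[0,0,0],[0,0,0]],[1,[0,0,0],[0,0,0]]]'
python3 - <<'E'
from station import r
import cv2
c=r.capture('wrist');cv2.imwrite('pics/w17.png',c['img'])
E
```

```text
time_s: 24.95
tcp_pos: [0.4737, 0.3015, 0.1323]
ee_rot: [[-0.229, -0.973, -0.003], [-0.973, 0.229, -0.002], [0.003, 0.002, -1.0]]
wrist_force: [-0.4, -0.6, -0.3]
gripper_width: 1.007
time_s: 25.35
tcp_pos: [0.4751, 0.3021, 0.1352]
ee_rot: [[-0.229, -0.973, 0.001], [-0.973, 0.229, 0.001], [-0.002, -0.001, -1.0]]
wrist_force: [0.1, -0.4, -0.0]
gripper_width: 0.721
```

View pics/w17.png

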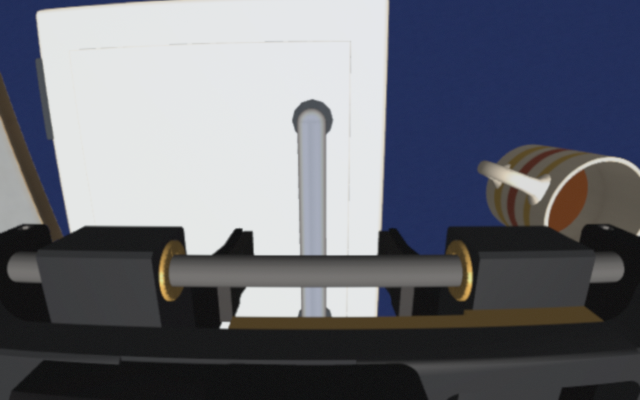

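```bash
python3 -m crank '[[1,[0,0,0],[0,0,0]],[1,[0,0,0],[0,0,0]],[1,[0,0,0],[0,0,0]],[1,[0,0,0],[0,0,0]],[1,[0,0,0],[0,0,0]],[1,[0,0,0],[0,0,0]],[1,[0,0,0],[0,0,0]],[1,[0,0,0],[0,0,0]]]'
python3 -m crank '[[1,[0,0,0],[0,0,0]],[1,[0,0,0],[0,0,0]]]'
```

```text
time_s: 26.2
tcp_pos: [0.4761, 0.3014, 0.1342]
ee_rot: [[-0.229, -0.973, 0.002], [-0.973, 0.229, -0.0], [-0.0, -0.002, -1.0]]
wrist_force: [6.1, -2.4, -1.5]
gripper_width: 0.126
time_s: 26.4
tcp_pos: [0.4761, 0.3014, 0.1342]
ee_rot: [[-0.229, -0.973, 0.002], [-0.973, 0.229, -0.0], [-0.0, -0.002, -1.0]]
wrist_force: [5.2, -1.9, -1.7]
gripper_width: 0.122
```

```bash
python3 - <<'E'
import numpy as np
th=np.radians(18.435+np.arange(0,50.1,2.5)); p=1.5811*np.c_[-np.cos(th),np.sin(th)]
for i,d in enumerate(np.diff(p,axis=0)): print(i+1,round(-d[0],3),round(-d[1],3))
E
```

```text
1 -0.023 -0.065
2 -0.026 -0.064
3 -0.029 -0.063
4 -0.032 -0.061
5 -0.034 -0.06
6 -0.037 -0.058
7 -0.039 -0.057
8 -0.042 -0.055
9 -0.044 -0.053
10 -0.046 -0.051
11 -0.049 -0.049
12 -0.051 -0.047
13 -0.053 -0.045
14 -0.054 -0.042
15 -0.056 -0.04
16 -0.058 -0.037
17 -0.06 -0.035
18 -0.061 -0.032
19 -0.062 -0.029
20 -0.064 -0.027
```

```bash
python3 -m crank '[[1,[0,-0.023,-0.065],[0,0,0]],[1,[0,-0.026,-0.064],[0,0,0]],[1,[0,-0.029,-0.063],[0,0,0]],[1,[0,-0.032,-0.061],[0,0,0]],[1,[0,-0.034,-0.06],[0,0,0]],[1,[0,-0.037,-0.058],[0,0,0]],[1,[0,0,0],[0,0,0]]]'
python3 - <<'E'
from station import r
import cv2
c=r.capture('scene');cv2.imwrite('pics/s18c.png',cv2.resize(c['img'][50:250,200:400],None,fx=3,fy=3,interpolation=cv2.INTER_CUBIC))
s=r.sense();print(s['gripper_width'],s['wrist_force'],s['moment'])
E
```

```text
time_s: 27.1
tcp_pos: [0.493, 0.2975, 0.1717]
ee_rot: [[-0.23, -0.973, 0.001], [-0.973, 0.23, 0.0], [-0.001, -0.001, -1.0]]
wrist_force: [4.8, 0.0, -7.3]
gripper_width: 0.126
0.1253583834622728 [ 5.61453587  0.55720621 -7.45742525] [ 0.25151103 -1.29204329  0.03876213]
```

View pics/s18c.png

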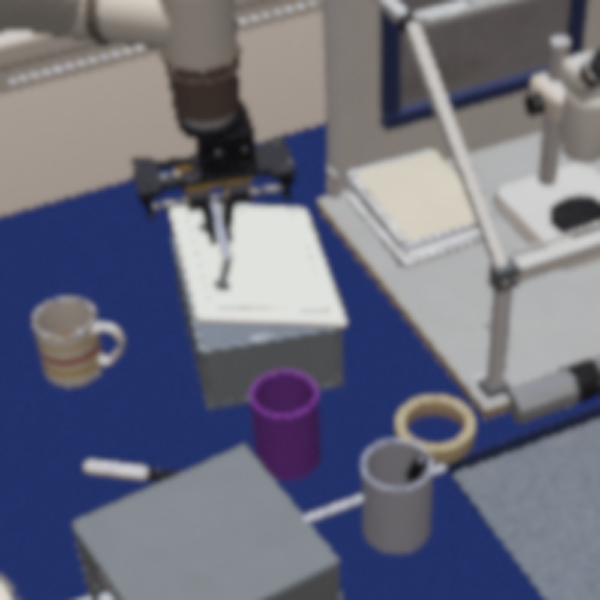

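Lid is opening with the bar held; forces are moderate. I continue the arc.

```bash
python3 -m crank '[[1,[0,-0.039,-0.057],[0,0,0]],[1,[0,-0.042,-0.055],[0,0,0]],[1,[0,-0.044,-0.053],[0,0,0]],[1,[0,-0.046,-0.051],[0,0,0]],[1,[0,-0.049,-0.049],[0,0,0]],[1,[0,-0.051,-0.047],[0,0,0]],[1,[0,-0.053,-0.045],[0,0,0]],[1,[0,0,0],[0,0,0]]]'
python3 - <<'E'
from station import r
s=r.sense();print(s['gripper_width'],s['wrist_force'],s['moment'])
E
```

```text
time_s: 27.95
tcp_pos: [0.524, 0.2905, 0.2089]
ee_rot: [[-0.229, -0.973, 0.001], [-0.973, 0.229, 0.001], [-0.001, -0.0, -1.0]]
wrist_force: [-5.1, 4.8, 2.7]
gripper_width: 0.121
0.12149029207941082 [-5.09700085  4.79225812  2.74242605] [1.29057814 1.68724228 0.03698938]
```

```bash
python3 -m crank '[[1,[0,-0.054,-0.042],[0,0,0]],[1,[0,-0.056,-0.04],[0,0,0]],[1,[0,-0.058,-0.037],[0,0,0]],[1,[0,-0.06,-0.035],[0,0,0]],[1,[0,-0.061,-0.032],[0,0,0]],[1,[0,-0.062,-0.029],[0,0,0]],[1,[0,-0.064,-0.027],[0,0,0]],[1,[0,0,0],[0,0,0]]]'
python3 -m crank '[[1,[0,0,0],[0,0,0]],[1,[0,0,0],[0,0,0]],[1,[0,0,0],[0,0,0]],[1,[0,0,0],[0,0,0]]]'
python3 - <<'E'
from station import r
import cv2
c=r.capture('scene');cv2.imwrite('pics/s19c.png',cv2.resize(c['img'][50:250,200:400],None,fx=3,fy=3,interpolation=cv2.INTER_CUBIC))
c=r.capture('wrist');cv2.imwrite('pics/w19.png',c['img'])
c=r.capture('top');cv2.imwrite('pics/t19.png',c['img'])
s=r.sense();print(s['tcp_pos'],s['gripper_width'],s['wrist_force'],s['moment'])
E
```

```text
time_s: 28.75
tcp_pos: [0.5649, 0.281, 0.2342]
ee_rot: [[-0.228, -0.974, 0.003], [-0.974, 0.228, 0.002], [-0.002, -0.002, -1.0]]
wrist_force: [-4.3, 4.3, 5.8]
gripper_width: 0.126
time_s: 29.15
tcp_pos: [0.5644, 0.2811, 0.234]
ee_rot: [[-0.228, -0.974, 0.003], [-0.974, 0.228, 0.002], [-0.002, -0.002, -1.0]]
wrist_force: [-3.4, 3.8, 5.5]
gripper_width: 0.126
[0.56434246 0.28117433 0.23397868] 0.130238408175364 [-3.34946376  2.74199871  3.9910414 ] [1.11202601 1.34772524 0.06087833]
```

View pics/s19c.png

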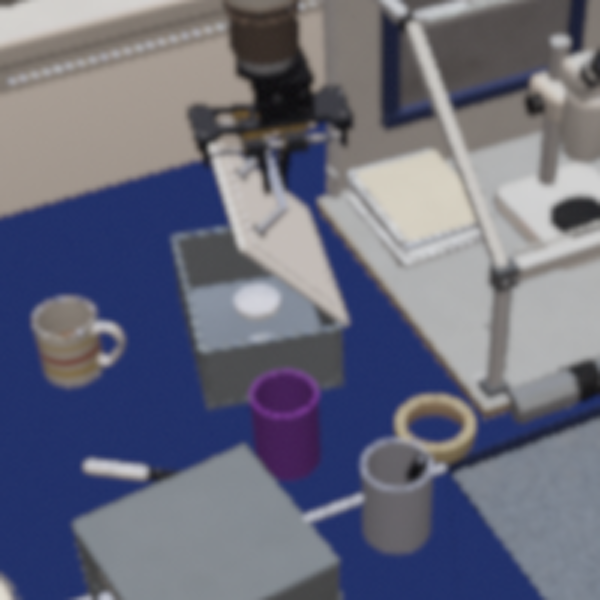

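View pics/w19.png

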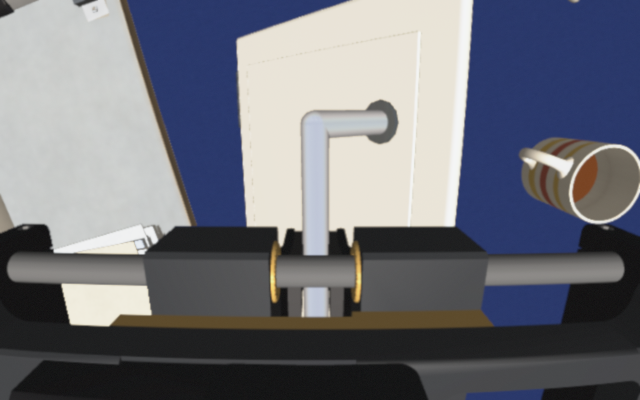

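View pics/t19.png

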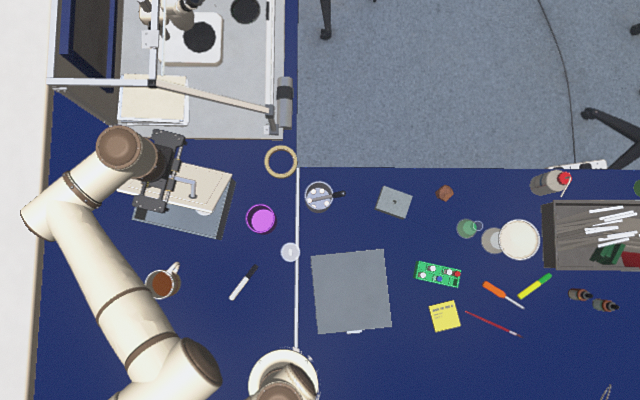

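```bash
python3 - <<'E'
from station import r
import cv2,h,numpy as np
np.set_printoptions(precision=1,suppress=True)
s=r.capture('scene');w=r.capture('wrist');t=r.capture('top')
cv2.imwrite('pics/s20c.png',cv2.resize(s['img'][90:165,260:325],None,fx=8,fy=8,interpolation=cv2.INTER_CUBIC))
cv2.imwrite('pics/t20c.png',cv2.resize(t['img'][150:230,110:250],None,fx=5.6,fy=5.6,interpolation=cv2.INTER_CUBIC))
a=np.radians(-12.9); X=np.array([np.cos(a),np.sin(a),0]);Y=np.array([-np.sin(a),np.cos(a),0]);Z=np.array([0,0,1.])
H=np.array([.528,.2849,.103])+.095*X
for th in (0,44,47,50,53,56):
    q=np.radians(th); U=-np.cos(q)*X+np.sin(q)*Z; N=np.sin(q)*X+np.cos(q)*Z
    P=[H+.19*U-.123*Y+.004*N, H+.19*U-.123*Y-.004*N, H-.123*Y+.004*N, H+.15*U+.05*N-.055*Y, H+.19*U+.123*Y+.004*N]
    print(th,'scene',h.proj(s,P).round(1).tolist(),'wrist',h.proj(w,P).round(0).tolist(),'top',h.proj(t,P).round(1).tolist())
E
```

```text
0 scene [[264.0, 166.1], [264.2, 167.7], [314.4, 157.6], [270.6, 143.1], [254.5, 126.3]] wrist [[479.0, 34.0], [475.0, 36.0], [239.0, 32.0], [445.0, 122.0], [451.0, 310.0]] top [[215.5, 241.0], [216.0, 241.1], [232.5, 175.0], [191.4, 220.1], [129.0, 220.6]]
44 scene [[276.3, 135.5], [274.9, 137.0], [315.2, 157.7], [289.6, 120.2], [265.3, 96.7]] wrist [[490.0, -33.0], [496.0, -27.0], [236.0, 33.0], [346.0, 128.0], [438.0, 430.0]] top [[211.5, 217.4], [211.4, 219.8], [232.8, 174.2], [191.0, 187.8], [116.5, 195.1]]
47 scene [[278.2, 133.6], [276.7, 135.1], [315.2, 157.7], [291.6, 119.1], [267.0, 94.9]] wrist [[480.0, -40.0], [488.0, -34.0], [236.0, 33.0], [329.0, 129.0], [430.0, 440.0]] top [[211.7, 214.4], [211.5, 216.9], [232.8, 174.1], [191.4, 184.7], [116.3, 192.0]]
50 scene [[280.2, 131.8], [278.6, 133.2], [315.3, 157.8], [293.6, 118.0], [268.8, 93.2]] wrist [[469.0, -48.0], [478.0, -42.0], [236.0, 33.0], [311.0, 129.0], [420.0, 450.0]] top [[212.0, 211.2], [211.8, 213.8], [232.8, 174.1], [191.9, 181.6], [116.1, 188.7]]
53 scene [[282.4, 130.1], [280.6, 131.4], [315.3, 157.8], [295.7, 117.1], [270.7, 91.6]] wrist [[455.0, -56.0], [466.0, -49.0], [236.0, 33.0], [292.0, 130.0], [409.0, 460.0]] top [[212.3, 207.9], [212.0, 210.6], [232.8, 174.1], [192.4, 178.5], [116.1, 185.3]]
56 scene [[284.6, 128.4], [282.8, 129.7], [315.3, 157.8], [297.8, 116.2], [272.7, 90.0]] wrist [[438.0, -64.0], [452.0, -57.0], [236.0, 33.0], [272.0, 130.0], [396.0, 470.0]] top [[212.7, 204.5], [212.4, 207.3], [232.8, 174.0], [193.0, 175.3], [116.1, 181.8]]
```

View pics/s20c.png

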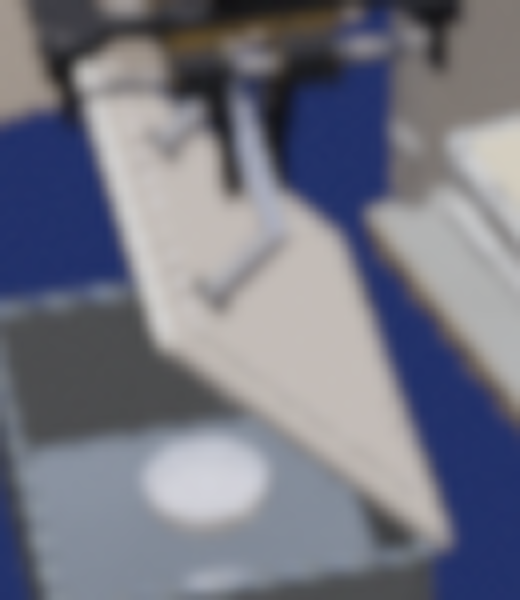

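View pics/t20c.png

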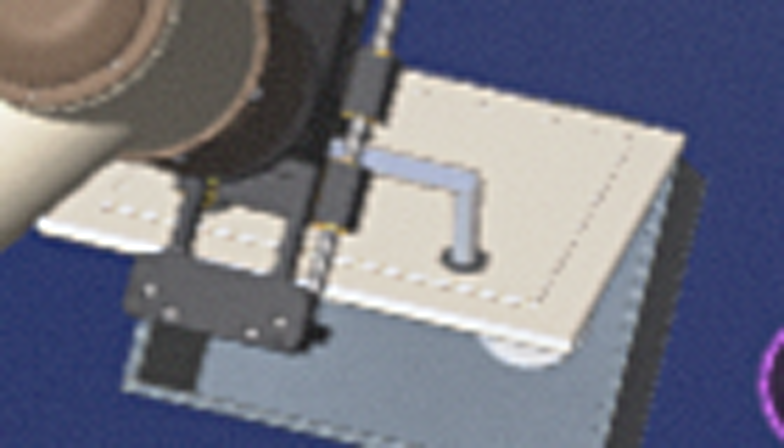

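```bash
python3 -m crank '[[1,[0,0,0],[0,0,0]],[1,[0,0,0],[0,0,0]],[1,[0,0,0],[0,0,0]],[1,[0,0,0],[0,0,0]],[1,[0,0,0],[0,0,0]]]'
python3 - <<'E'
from station import r
import cv2
t=r.capture('top');cv2.imwrite('pics/t21c.png',cv2.resize(t['img'][150:260,260:460],None,fx=4,fy=4,interpolation=cv2.INTER_CUBIC))
E
```

```text
time_s: 29.95
tcp_pos: [0.5644, 0.2811, 0.234]
ee_rot: [[-0.228, -0.974, 0.003], [-0.974, 0.228, 0.002], [-0.002, -0.002, -1.0]]
wrist_force: [-3.9, 2.9, 4.1]
gripper_width: 0.126
```

View pics/t21c.png

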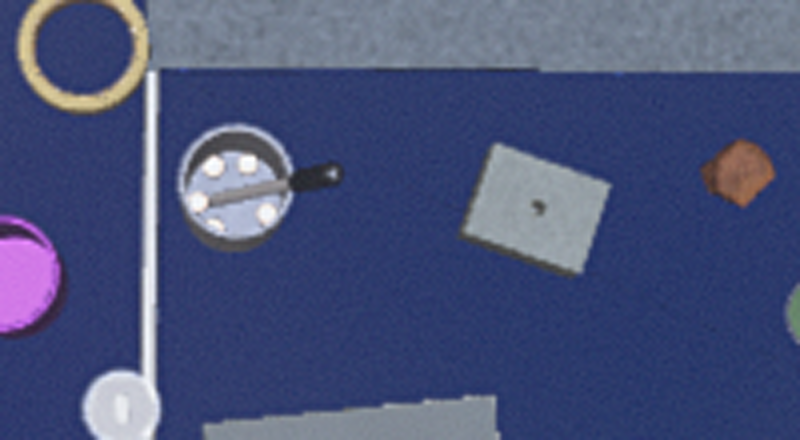

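```bash
python3 -c "
from station import r
print(r.finish_job())"
```

```text
the job is handed in; nothing more can be done
None
```

I took the rod from its stand and stirred the beads for about 3¾ turns at a radius of about 20 mm. I tilted it 22° and let it go; it now leans on the beaker's rim, pointing away from the drying box. Then I gripped the lid's bar, raised the lid, and handed the job in at about 30 s with the arm still holding it.

**Last checks:**
- **Lid:** the lid corners in the scene and top pictures put it at about 50–51°. The arm's own position gives 49.5° from its horizontal travel but 52.8° from its height, so these disagree by about 3°. All of them are inside the 44–56° band. The arm did not drift over the last second or so, and a steady force of about 6 N remained on the wrist.
- **Rod and beads:** the beaker is upright with the rod's foot inside. All five beads show in the top picture, though one is partly hidden in the last one.
- **Bystanders:** in the pictures the tape roll, petri dish and rock have not moved.
- **Stirring:** the rod tilted a few millimetres in the grip at times, with side forces up to about 4 N. I could not see the beaker's own x and y directions, so I relied on the extra turns to cover all four sides in order.

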